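# Make up the mixing kit and the piping kit

## Robot

A 6-joint arm with a two-finger parallel gripper is mounted at the origin on a cart in front of the work surface, level with it; the furniture and walls round the work are solid. World frame = base frame: x ahead of the robot, y to its left, z up, the work surface at z = 0. Lengths are in m, angles in degrees, forces in N, time in s.
With the tool pointing down it reaches from about 0.35 to 0.875 m from the base axis. Payload 15.5 kg.
Tool frame: the origin (TCP) lies midway between the tips of the shut fingers; the grasp point (between the pads) lies 19 mm behind it; z points along the fingers, y is the line along which they close (so a half turn about z gives the same grasp; the last joint's range is limited). The gripper opens to 85 mm and grips with 20 to 120 N. Pads are 22 mm wide; open, the fingers measure 114 mm over their backs; the gripper's body (76 mm by 85 mm) begins 54 mm behind the grasp point. The pads swing forward as they close: fully open they stand 13 mm farther back than shut.
Start: joints at [-81.618, 28.281, 77.091, -0, 74.628, -5.472], TCP at [0.15, -0.607, 0.207] pointing down, gripper open.
Joint ranges: [-166.48, 166.48], [-47.26, 123.95], [12.59, 153.08], [-70.14, 250.14], [6.76, 159.57], [-176.63, 176.63]. Speed limits (degrees/s): [108.29, 108.29, 147.25, 172.46, 172.46, 172.46].

## Interface

Orientations are given as a 3x3 rotation matrix whose columns are the frame's x, y, z axes.
In Python, from rig import get_obs, grab_frame, calibration, sign_off, find_in, outline_of, pinpoint gives the robot as it stands.
- The arm moves only by the tool arm_command, never from a script. Its argument "deltas" is a list of rows, each a list of 3 entries, a list of its own where there are three numbers: the shift along the tool's x, y, z in mm, then the turn, a rotation vector about the tool's x, y, z in degrees, then the finger opening in mm, from 0 to 85.4. A call has 1 to 5 rows; each row shifts and turns the commanded pose from where the row before left it, along the tool's axes as they then stand; what a row does not reach is not made up. A row lasts 1/10 s, in which the tool goes at most 50 mm and 8.59 degrees, less where a joint would pass 70% of its speed; a pose out of reach is approached as far as the arm can. A call with a gripper value outside its range is refused whole. The fingers move at their own pace and stop on an object; "squeeze" is the grip in N (left out, the last holds). Time passes only in rows, so rows that do not move let the fingers close. It gives the time, the measured TCP pose, the force, the opening and the grip force at its end, in the units of the state.
- get_obs(): the state, without advancing time (a new reading comes with each control period).
- grab_frame(name): name is "scene" or "top" or "wrist"; returns the picture (400x640x3 uint8, red, green, blue); there is no depth.
- calibration(name): a dict with "camera_matrix" (3x3 intrinsics, pixels), "dist_coeffs" ([k1, k2, p1, p2, k3] as OpenCV has them; the pictures are not rectified), "rvec" (rotation vector, rad) and "tvec" (3), from world to camera coordinates, as OpenCV has them; the wrist camera has in their place "T_tool_cam" (4x4, takes a point from camera to tool coordinates, whose origin is the TCP and whose axes are the flange's). Camera axes: x right, y down, z forward; pixel columns grow to the right and rows downward; lengths in m; the calibration is good to about 2 mm. A picture is of the moment at which its call begins: read the wrist's pose just before it. calibration takes no time and is no camera call.
- sign_off(): hands the job in; it is judged then, once.
Trained networks look in the newest picture that a camera, given by its name, has taken for a name from the list of things; names that differ only in an ending like _2 or _b are one class to them, and where a whole thing is asked for, a point or a joint stands for the part that bears it (a point fixed in the world has none). Each returns a list of dicts, best first, with "conf" (0 to 1); they miss things now and then, are a little off and sometimes report something else, mostly with a low value. They report only what shows in the picture. A call takes as long as a camera call. They do not tell look-alikes from the thing itself.
- find_in(camera, target): "location" ([x, y, z] in m, in the coordinates of the camera as it stood for that picture, good to about 4 mm: the middle of the surface that is visible of it).
- outline_of(camera, target): "mask" (400x640 bool, what is visible of it).
- pinpoint(camera, target): "location" ([x, y, z] in m, in the coordinates of the camera as it stood for that picture, good to about 4 mm: a listed point, or the origin of a listed thing).
The state is a dict: "t": time; "joints": joint angles; "qvel": joint speeds; "joint_efforts": joint torques, N m; "ee_pos": TCP position; "tool_rot": TCP orientation; "ft_force": force on the tool from outside, world axes, zero at the start; "ft_torque": the same for the moment, N m; "gripper_width": opening from 0.0 (shut) to 1.0 (fully open); "finger_force": force on a finger pad.
Only numpy, scipy, OpenCV 4.12 (cv2) and the standard library are available. Lean on these libraries where they do the work, as an engineer would, in place of code of your own. Each camera call takes 0.05 s, during which the arm holds its last target. There are 200 camera calls.

## Task

Make up two kits from the stock standing on the wooden pastry board. Mixing kit, in the steel tray with three compartments: lay the teaspoon flat in the long compartment, stand the spice jar in the smaller of the other two and the little clock in the larger. Piping kit, in the steel tray with two compartments: stand the white coupler in the larger and the steel piping nozzle in the smaller, both wide end down; leave the water glass and the orange mug where they are.

Things in the scene. Friction and masses are not known exactly. Their poses are not given: they have to be found in the camera images.
- mixing_tray: Fixed steel tray, three compartments, 190 (x) x 176 (y) x 12 mm, wire handle on each x end. Origin: centre of underside; z up. Floor 3 mm, walls 3 mm thick, 12 high. Inside, mm, in its frame: long compartment (teaspoon) 88 x 170, centre x -48, y 0; smaller one (jar) 93 x 67, centre x 45.5, y 52; larger one (clock) 93 x 101, centre x 45.5, y -34.5
- piping_tray: Fixed steel tray, two compartments, 100 (x) x 160 (y) x 12 mm, wire handle on each x end. Origin: centre of underside; z up. Floor 3 mm, walls 3 mm thick, 12 high. Inside, mm, in its frame: larger compartment (coupler) 94 x 90, centre x 0, y -32; smaller one (nozzle) 94 x 61, centre x 0, y 46.5
- vanilla_jar: Spice jar with a red cap, round, 45 mm across and 106 mm tall, standing on the board, about 0.11 kg. Origin: centre of its underside; z up. Can be gripped at any height from any side. The board's top is 8 mm above the worktop
- clock: Small white digital clock with a grey display, 24 (x) x 75 (y) x 50 mm tall, standing upright on the board, about 0.12 kg. Origin: centre of its underside; z up; display looks to its -x. Its solid body reaches from x = -10 to +12 mm, so it is gripped across the 22 mm thickness along its x axis
- teaspoon: Steel teaspoon lying flat on the board, 132 mm long (x), 26 mm wide (y) at the most, 9 mm high. Origin: centre of its underside; x along the spoon, z up. It can be gripped across its width at the middle, where it holds like a bar 9 mm high and about 20 mm wide
- coupler: White plastic nozzle coupler, round, 27 mm across at the foot with a narrower neck, 26 mm tall, standing wide end down on the board, 10 g. Origin: centre of its underside; z up
- nozzle: Steel piping nozzle, a cone 20 mm across at the foot and 34 mm tall, standing wide end down on the board, 12 g. Origin: centre of its underside; z up
- glass: Empty water glass, 80 mm across, 91 mm tall, standing loose among the stock on the board. Not to be moved. Origin: centre of its underside
- mug: Orange mug, 81 mm wide (x), 113 mm over the handle (y), 101 mm tall, standing loose behind the board. Not to be moved. Origin: under the middle of its 113 mm length; handle to its -y
Not all that is in view belongs to the job. What is shaped like the vanilla_jar but green or yellow is not meant. Leave any pink look-alike of the teaspoon alone.

How it is judged:
By the outcome, as a careful person would: the job done as asked, in the order asked, and still so for the second after the job is handed in, with the robot touching nothing.
It also fails if it takes over 128 s, if anything falls off the work surface, if the arm or the gripper's body presses on something with over 40 N, if the wrist force passes 120 N, or if a joint passes its speed limit or range.

## Working session

There is one attempt and no reset: what is moved stays moved. The work goes in short steps, Python scripts to look and compute and a tool call to move; the robot and the scene stay as the last step left them, time stands still between calls to the robot, and variables do not carry over. Pictures are saved under pics/ and viewed, at most 14 in all, crops included, and the job is handed in when it is done.

Besides the shell and the picture viewer there is one more tool, called by a JSON object that holds its "api" and its "payload", one argument or row to a line. arm_command: Moves the arm, as the interface text tells. Its arguments: {"type":"object","properties":{"deltas":{"type":"array"},"squeeze":{"type":"number"}},"required":["deltas"]}

```bash
mkdir -p pics; ls
cat > h.py <<'E'
import numpy as np, cv2
from rig import *
def w(cam,p,o=None):
    c=calibration(cam)
    if cam=='wrist':
        T=np.array(c['T_tool_cam']); q=T[:3,:3]@p+T[:3,3]; return np.array(o['tool_rot'])@q+np.array(o['ee_pos'])
    R=cv2.Rodrigues(np.array(c['rvec'],float))[0]; return R.T@(np.array(p)-np.array(c['tvec'],float).ravel())
def cam(camn,o=None):
    c=calibration(camn)
    if camn=='wrist':
        T=np.array(c['T_tool_cam']); R=np.array(o['tool_rot']); Rc=R@T[:3,:3]; t=R@T[:3,3]+np.array(o['ee_pos']); return Rc.T,-Rc.T@t
    return cv2.Rodrigues(np.array(c['rvec'],float))[0],np.array(c['tvec'],float).ravel()
def onplane(camn,uv,z,o=None):
    c=calibration(camn); R,t=cam(camn,o)
    p=cv2.undistortPoints(np.array(uv,float).reshape(-1,1,2),np.array(c['camera_matrix']),np.array(c['dist_coeffs'])).reshape(-1,2)
    d=np.c_[p,np.ones(len(p))]@R; C=-R.T@t
    return C+d*((z-C[2])/d[:,2])[:,None]
def save(n,im): cv2.imwrite('pics/'+n,im[:,:,::-1])
E
python3 - <<'E'
from h import *
o=get_obs(); print(o['t'],o['tool_rot'],o['gripper_width'])
for c in ('top','scene'):
    im=grab_frame(c); save(c+'0.png',im)
    for n in ['mixing_tray','piping_tray','vanilla_jar','clock','teaspoon','coupler','nozzle','glass','mug']:
        if c=='scene' and 'tray' not in n and n not in('vanilla_jar','glass'): continue
        print(c,n,[(round(r['conf'],2),w(c,r['location']).round(3).tolist()) for r in pinpoint(c,n)])
E
```

```text
pics
0.0 [[ 9.70899363e-01  2.39487778e-01 -1.78707577e-04]
 [ 2.39487810e-01 -9.70898556e-01  1.25775591e-03]
 [ 1.27710238e-04 -1.26395269e-03 -9.99999193e-01]] 1.004566017770673
top mixing_tray [(0.91, [0.54, 0.332, 0.002])]
top piping_tray [(0.95, [0.553, -0.309, -0.001]), (0.15, [0.752, 0.024, 0.002])]
top vanilla_jar [(0.78, [0.309, 0.193, -0.003]), (0.65, [0.609, 0.129, 0.009]), (0.57, [0.363, 0.341, 0.001])]
top clock [(0.56, [0.596, 0.012, 0.008])]
top teaspoon [(0.69, [0.606, -0.14, 0.007])]
top coupler [(0.46, [0.45, -0.144, 0.01])]
top nozzle [(0.48, [0.457, 0.006, 0.01])]
top glass [(0.72, [0.448, 0.135, 0.008])]
top mug [(0.7, [0.755, 0.027, 0.001])]
scene mixing_tray [(0.82, [0.541, 0.333, -0.002]), (0.62, [0.606, -0.142, 0.009])]
scene piping_tray [(0.56, [0.552, -0.313, -0.001])]
scene vanilla_jar [(0.8, [0.362, 0.343, -0.003]), (0.78, [0.312, 0.184, -0.0]), (0.61, [0.609, 0.13, 0.009])]
scene glass [(0.22, [0.607, -0.142, 0.007])]
```

View pics/top0.png

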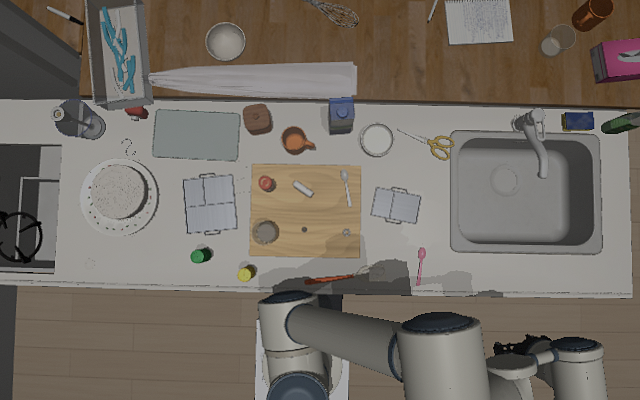

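View pics/scene0.png

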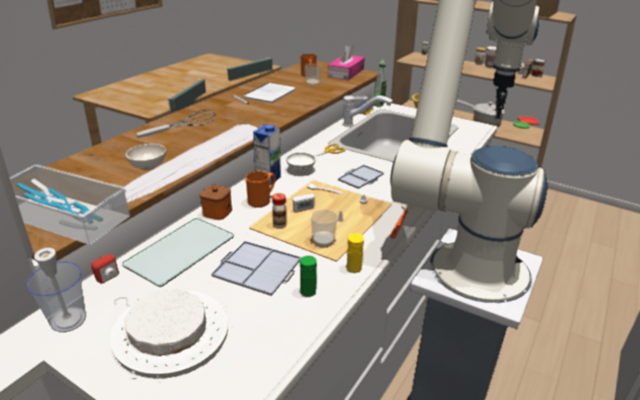

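The top view has image up = +x and left = +y. The red-cap jar is at (266,184), clock (303,188), teaspoon (346,188), nozzle (304,229), coupler (347,233), glass (265,231), and trays at (210,203) and (397,204). I still need the yaws and the divider layout.

Run:
```python
from h import *
im=grab_frame('top')
a=cv2.resize(im[165:245,170:290],None,fx=4,fy=4,interpolation=cv2.INTER_CUBIC)
b=cv2.resize(im[165:245,290:430],None,fx=4,fy=4,interpolation=cv2.INTER_CUBIC)
b=np.pad(b,((0,0),(0,0),(0,0)))
a=np.pad(a,((0,0),(0,b.shape[1]-a.shape[1]),(0,0)))
save('zoom.png',np.vstack([a[:300],b[:300]]))
for n,z in [('mixing_tray',.012),('piping_tray',.012),('clock',.058),('teaspoon',.012),('coupler',.02),('nozzle',.02)]:
    for r in outline_of('top',n)[:1]:
        m=r['mask']; v,u=np.nonzero(m)
        if len(u)<3: continue
        p=onplane('top',np.c_[u,v],z)[:,:2]
        e=np.linalg.eigh(np.cov(p.T)); 
        print(n,round(r['conf'],2),len(u),(u.mean(),v.mean()),cv2.minAreaRect((p*1000).astype(np.float32)),'long axis deg',np.degrees(np.arctan2(*e[1][::-1,1])))
```

```text
mixing_tray 0.59 2828 (np.float64(209.31506364922205), np.float64(203.2842998585573)) ((545.2130126953125, 331.554443359375), (200.92774963378906, 180.0331268310547), 7.141927719116211) long axis deg -172.43766135231112
piping_tray 0.87 1315 (np.float64(395.42813688212925), np.float64(205.10950570342206)) ((548.95654296875, -311.1834411621094), (161.58270263671875, 103.4432144165039), 80.34262084960938) long axis deg 81.4626382906873
clock 0.62 170 (np.float64(302.5529411764706), np.float64(189.5)) ((592.336669921875, 9.85965347290039), (74.3966064453125, 28.244550704956055), 50.47581100463867) long axis deg 54.57140751204698
teaspoon 0.65 145 (np.float64(345.51724137931035), np.float64(184.88275862068966)) ((603.3010864257812, -134.94520568847656), (126.65509796142578, 24.397762298583984), 7.132004737854004) long axis deg -168.90130554995758
coupler 0.46 30 (np.float64(344.96666666666664), np.float64(232.83333333333334)) ((450.66717529296875, -136.75225830078125), (16.964326858520508, 20.397724151611328), 1.1154539585113525) long axis deg 56.51854662914916
```

View pics/zoom.png

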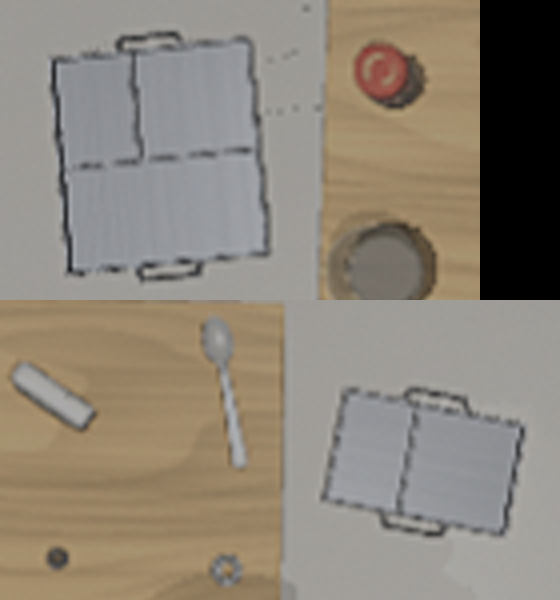

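The layout is clear. Mixing tray: long compartment at −x, smaller at +y, larger at −y, yaw about +5.5°. Piping tray: larger compartment to the right (−y), yaw about −10°. The spoon's bowl points to +x with yaw about 10°, and the clock's long axis is at about 54°.

```bash
cat >> h.py <<'E'
def go(x,y,z,yaw=None):
    o=get_obs(); R=np.array(o['tool_rot']); d=R.T@(np.array([x,y,z])-o['ee_pos'])*1000
    cy=np.degrees(np.arctan2(R[1,0],R[0,0])); print('t',round(o['t'],1),'delta tool mm',d.round(1),'yaw now',cy.round(1),'tool z turn',None if yaw is None else round(cy-yaw,1))
E
python3 - <<'E'
from h import *
print(np.array(calibration('wrist')['T_tool_cam']).round(3).tolist(), calibration('wrist')['camera_matrix'])
A=lambda l:np.array([(170+x/4,165+y/4) for x,y in l]); B=lambda l:np.array([(290+x/4,165+(y-300)/4) for x,y in l])
for n,q in (('mix',A([(52,60),(250,40),(268,254),(70,272)])),('pip',B([(345,390),(522,427),(503,533),(324,499)]))):
    p=onplane('top',q,.012)[:,:2]; print(n,p.round(3).tolist(),p.mean(0).round(4),[np.degrees(np.arctan2(*(b-a)[::-1])).round(1) for a,b in ((p[1],p[0]),(p[2],p[3]),(p[3],p[0]),(p[2],p[1]))])
p=onplane('top',B([(212,318),(240,468)]),.012)[:,:2];print(p,p.mean(0))
go(.60,-.142,.207,10)
E
```

```text
[[-0.001, -0.96, -0.281, 0.072], [1.0, -0.001, -0.0, 0.0], [-0.0, -0.281, 0.96, -0.168], [0.0, 0.0, 0.0, 1.0]] [[286.45772488   0.         320.17111828]
 [  0.         286.45772488 199.5057531 ]
 [  0.           0.           1.        ]]
mix [[0.621, 0.426], [0.641, 0.255], [0.457, 0.233], [0.438, 0.403]] [0.5391 0.3293] [np.float64(96.8), np.float64(96.4), np.float64(7.2), np.float64(6.7)]
pip [[0.607, -0.243], [0.578, -0.395], [0.487, -0.379], [0.513, -0.225]] [ 0.5464 -0.3107] [np.float64(79.3), np.float64(80.3), np.float64(-10.3), np.float64(-9.9)]
[[ 0.6675193  -0.12709463]
 [ 0.5383059  -0.15308434]] [ 0.6029126  -0.14008949]
t 1.1 delta tool mm [ 5.486e+02 -3.435e+02 -1.000e-01] yaw now 13.9 tool z turn 3.9
```

{"api": "arm_command", "payload": {
  "deltas": [
    [[20,-12,0],[0,0,0],85],
    [[36,-22,0],[0,0,0],85],
    [[36,-23,0],[0,0,0],85],
    [[36,-23,0],[0,0,0],85],
    [[36,-23,0],[0,0,0],85]
  ]
}}

```text
t: 1.6
ee_pos: [0.2851, -0.4663, 0.207]
tool_rot: [[0.971, 0.239, 0.0], [0.239, -0.971, -0.0], [0.0, 0.0, -1.0]]
ft_force: [1.0, -0.2, 0.7]
gripper_width: 0.998
finger_force: 0.0
```

{"api": "arm_command", "payload": {
  "deltas": [
    [[36,-23,0],[0,0,0],85],
    [[36,-23,0],[0,0,0],85],
    [[36,-23,0],[0,0,0],85],
    [[36,-23,0],[0,0,0],85],
    [[36,-23,0],[0,0,0],85]
  ]
}}

```text
t: 2.1
ee_pos: [0.4325, -0.3114, 0.2071]
tool_rot: [[0.971, 0.239, 0.0], [0.239, -0.971, -0.0], [0.0, 0.0, -1.0]]
ft_force: [0.3, -0.9, -0.2]
gripper_width: 1.0
finger_force: 0.0
```

{"api": "arm_command", "payload": {
  "deltas": [
    [[36,-23,0],[0,0,0],85],
    [[36,-23,0],[0,0,0],85],
    [[36,-23,0],[0,0,0],85],
    [[36,-23,0],[0,0,0],85],
    [[36,-23,0],[0,0,0],60]
  ]
}}

```text
t: 2.6
ee_pos: [0.5798, -0.1565, 0.207]
tool_rot: [[0.971, 0.24, 0.0], [0.24, -0.971, -0.0], [0.0, 0.0, -1.0]]
ft_force: [0.2, -1.2, 1.6]
gripper_width: 0.852
finger_force: 0.0
```

{"api": "arm_command", "payload": {
  "deltas": [
    [[24,-10,0],[0,0,4],60],
    [[0,0,0],[0,0,0],60],
    [[0,0,0],[0,0,0],60]
  ]
}}

```text
t: 2.9
ee_pos: [0.5997, -0.1422, 0.2067]
tool_rot: [[0.985, 0.173, -0.0], [0.173, -0.985, -0.0], [-0.0, 0.0, -1.0]]
ft_force: [-1.0, -0.9, 0.3]
gripper_width: 0.704
finger_force: 0.0
```

Run:
```python
from h import *
o=get_obs(); im=grab_frame('wrist'); save('w1.png',im)
for n in ['teaspoon','clock']:
    print(n,[(round(r['conf'],2),w('wrist',r['location'],o).round(3).tolist()) for r in pinpoint('wrist',n)])
    for r in outline_of('wrist',n)[:2]:
        v,u=np.nonzero(r['mask']); p=onplane('wrist',np.c_[u,v],.012 if n=='teaspoon' else .05,o)[:,:2]
        e=np.linalg.eigh(np.cov(p.T)); a=e[1][:,1]; s=(p-p.mean(0))@a; m=p.mean(0)+a*(s.max()+s.min())/2
        print(round(r['conf'],2),len(u),m.round(4),np.ptp(s),np.degrees(np.arctan2(a[1],a[0])),cv2.minAreaRect((p*1000).astype(np.float32)))
go(.605,-.140,.08,10)
```

```text
teaspoon [(0.98, [0.605, -0.138, 0.007]), (0.71, [0.341, -0.401, -0.002])]
0.56 1131 [ 0.6063 -0.1409] 0.1313381184052836 -168.6101079002909 ((606.1747436523438, -139.82562255859375), (131.18019104003906, 24.818099975585938), 9.896146774291992)
0.46 200 [ 0.33   -0.3921] 0.06379661650105728 171.2303273917004 ((329.9048767089844, -392.57965087890625), (11.281896591186523, 63.64849853515625), 79.06478881835938)
clock [(0.94, [0.598, 0.011, 0.006])]
0.65 2155 [0.6   0.004] 0.08288786702389853 62.365433253138406 ((600.210693359375, 4.230869293212891), (80.30233764648438, 39.0552978515625), 54.56575012207031)
t 3.1 delta tool mm [  6.4  -2.3 127. ] yaw now 9.8 tool z turn -0.2
```

View pics/w1.png

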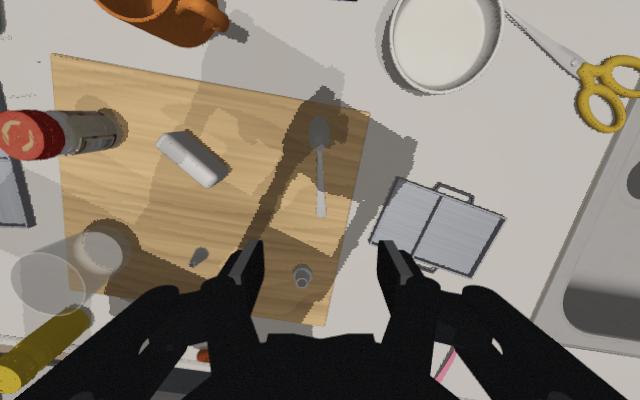

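The spoon lies along (319,116)–(322,215), at (0.6055, −0.140) with yaw about 10.7°. The network and the outline agree.

{"api": "arm_command", "payload": {
  "deltas": [
    [[6,-2,30],[0,0,-0.8],45],
    [[0,0,40],[0,0,0],40],
    [[0,0,40],[0,0,0],40],
    [[0,0,40],[0,0,0],40],
    [[0,0,30],[0,0,0],40]
  ],
  "squeeze": 40
}}

```text
t: 3.65
ee_pos: [0.604, -0.1399, 0.0248]
tool_rot: [[0.983, 0.184, -0.001], [0.184, -0.983, 0.0], [-0.001, -0.001, -1.0]]
ft_force: [0.3, -0.6, -0.5]
gripper_width: 0.47
finger_force: 0.0
```

{"api": "arm_command", "payload": {
  "deltas": [
    [[0,0,12],[0,0,0],40],
    [[0,0,6],[0,0,0],40],
    [[0,0,0],[0,0,0],40]
  ]
}}

```text
t: 3.95
ee_pos: [0.6054, -0.1399, 0.0094]
tool_rot: [[0.983, 0.185, 0.0], [0.185, -0.983, -0.0], [0.0, 0.0, -1.0]]
ft_force: [0.4, -0.1, -0.4]
gripper_width: 0.472
finger_force: 0.0
```

{"api": "arm_command", "payload": {
  "deltas": [
    [[0,0,0],[0,0,0],5],
    [[0,0,0],[0,0,0],5],
    [[0,0,0],[0,0,0],5],
    [[0,0,0],[0,0,0],5],
    [[0,0,0],[0,0,0],5]
  ]
}}

```text
t: 4.45
ee_pos: [0.6053, -0.1396, 0.0092]
tool_rot: [[0.983, 0.185, 0.0], [0.185, -0.983, -0.0], [0.0, 0.0, -1.0]]
ft_force: [-0.1, -0.1, -0.6]
gripper_width: 0.058
finger_force: 0.0
```

The fingers closed to 5 mm, so the grip missed. I'll look.

Run:
```python
from h import *
o=get_obs(); im=grab_frame('wrist'); save('w2.png',im)
print([(round(r['conf'],2),w('wrist',r['location'],o).round(3).tolist()) for r in pinpoint('wrist','teaspoon')])
```

```text
[(0.87, [0.606, -0.139, 0.007])]
```

View pics/w2.png

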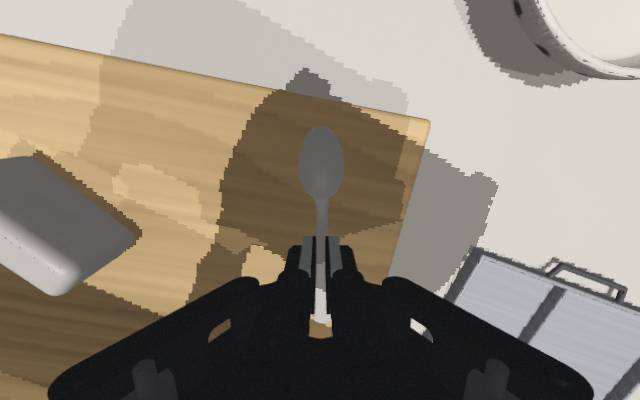

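The handle sits between the fingers at (321,270), not yet clamped. I'll close fully.

{"api": "arm_command", "payload": {
  "deltas": [
    [[0,0,0],[0,0,0],0],
    [[0,0,0],[0,0,0],0],
    [[0,0,0],[0,0,0],0]
  ]
}}

```text
t: 4.85
ee_pos: [0.6051, -0.1396, 0.0088]
tool_rot: [[0.983, 0.185, -0.0], [0.185, -0.983, 0.0], [-0.0, -0.0, -1.0]]
ft_force: [0.8, -0.2, 0.7]
gripper_width: -0.001
finger_force: 0.0
```

{"api": "arm_command", "payload": {
  "deltas": [
    [[0,0,0],[0,0,0],35],
    [[0,0,0],[0,0,0],35],
    [[0,0,0],[0,0,0],35],
    [[0,0,0],[0,0,0],35]
  ]
}}

```text
t: 5.25
ee_pos: [0.6051, -0.1396, 0.0089]
tool_rot: [[0.983, 0.185, -0.0], [0.185, -0.983, 0.0], [-0.0, -0.0, -1.0]]
ft_force: [0.2, 0.5, -0.4]
gripper_width: 0.409
finger_force: 0.0
```

{"api": "arm_command", "payload": {
  "deltas": [
    [[0,0,2],[0,0,0],35],
    [[0,0,0],[0,0,0],35]
  ]
}}

```text
t: 5.45
ee_pos: [0.605, -0.1395, 0.0066]
tool_rot: [[0.983, 0.185, -0.0], [0.185, -0.983, 0.0], [-0.0, -0.0, -1.0]]
ft_force: [0.0, -0.3, 0.0]
gripper_width: 0.411
finger_force: 0.0
```

{"api": "arm_command", "payload": {
  "deltas": [
    [[0,0,2],[0,0,0],35],
    [[0,0,0],[0,0,0],35]
  ]
}}

```text
t: 5.65
ee_pos: [0.605, -0.1395, 0.0046]
tool_rot: [[0.983, 0.185, -0.0], [0.185, -0.983, 0.0], [-0.0, -0.0, -1.0]]
ft_force: [-0.8, 0.2, 0.3]
gripper_width: 0.407
finger_force: 0.0
```

{"api": "arm_command", "payload": {
  "deltas": [
    [[0,0,1],[0,0,0],35],
    [[0,0,0],[0,0,0],35]
  ]
}}

```text
t: 5.85
ee_pos: [0.6051, -0.1396, 0.0037]
tool_rot: [[0.983, 0.185, -0.0], [0.185, -0.983, 0.0], [-0.0, -0.0, -1.0]]
ft_force: [0.1, 0.5, 0.2]
gripper_width: 0.41
finger_force: 0.0
```

{"api": "arm_command", "payload": {
  "deltas": [
    [[0,0,0],[0,0,0],20],
    [[0,0,0],[0,0,0],16],
    [[0,0,0],[0,0,0],14],
    [[0,0,0],[0,0,0],14]
  ],
  "squeeze": 25
}}

```text
t: 6.25
ee_pos: [0.6052, -0.1396, 0.0039]
tool_rot: [[0.983, 0.185, 0.0], [0.185, -0.983, -0.0], [0.0, 0.0, -1.0]]
ft_force: [-0.3, -0.9, -0.5]
gripper_width: 0.162
finger_force: 0.0
```

{"api": "arm_command", "payload": {
  "deltas": [
    [[0,0,0],[0,0,0],8],
    [[0,0,0],[0,0,0],6],
    [[0,0,0],[0,0,0],6],
    [[0,0,0],[0,0,0],6]
  ]
}}

```text
t: 6.65
ee_pos: [0.6051, -0.1396, 0.0039]
tool_rot: [[0.983, 0.185, -0.0], [0.185, -0.983, 0.0], [-0.0, -0.0, -1.0]]
ft_force: [-0.2, 0.2, -0.3]
gripper_width: 0.071
finger_force: 0.0
```

Run:
```python
from h import *
o=get_obs(); im=grab_frame('wrist'); save('w3.png',np.ascontiguousarray(cv2.resize(im[180:340,220:420],None,fx=3,fy=3)))
print(o['ft_force'],o['finger_force'],o['gripper_width'])
```

```text
[-0.15517362  0.16864078 -0.27477174] 0.0 0.07119836021160292
```

View pics/w3.png

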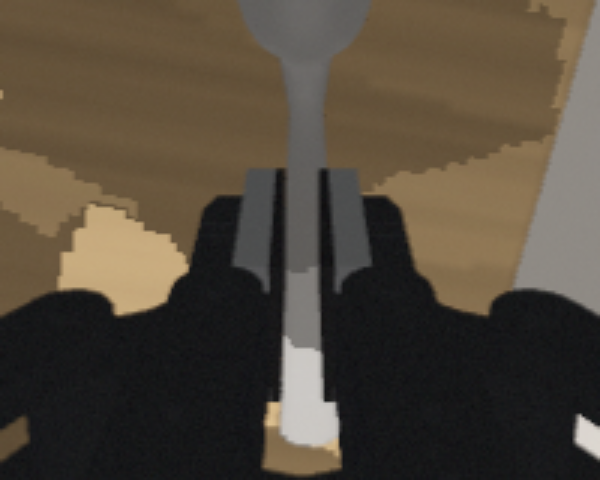

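The handle (7 mm wide in the picture) is between the tips but below them. I'll open slightly and feel for the board.

{"api": "arm_command", "payload": {
  "deltas": [
    [[0,0,0],[0,0,0],32],
    [[0,0,0],[0,0,0],32],
    [[0,0,0],[0,0,0],32]
  ]
}}

```text
t: 7.0
ee_pos: [0.6052, -0.1395, 0.0039]
tool_rot: [[0.983, 0.185, -0.0], [0.185, -0.983, 0.0], [-0.0, -0.0, -1.0]]
ft_force: [-0.2, -0.1, -0.5]
gripper_width: 0.374
finger_force: 0.0
```

{"api": "arm_command", "payload": {
  "deltas": [
    [[0,0,1.5],[0,0,0],32],
    [[0,0,0],[0,0,0],32]
  ]
}}

```text
t: 7.2
ee_pos: [0.605, -0.1395, 0.0022]
tool_rot: [[0.983, 0.185, -0.0], [0.185, -0.983, 0.0], [-0.0, -0.0, -1.0]]
ft_force: [-0.3, 0.9, -0.1]
gripper_width: 0.376
finger_force: 0.0
```

{"api": "arm_command", "payload": {
  "deltas": [
    [[0,0,1],[0,0,0],32],
    [[0,0,0],[0,0,0],32]
  ]
}}

```text
t: 7.4
ee_pos: [0.605, -0.1396, 0.0012]
tool_rot: [[0.983, 0.185, -0.0], [0.185, -0.983, 0.0], [-0.0, -0.0, -1.0]]
ft_force: [0.3, 0.3, 0.2]
gripper_width: 0.376
finger_force: 0.0
```

{"api": "arm_command", "payload": {
  "deltas": [
    [[0,0,1],[0,0,0],32],
    [[0,0,0],[0,0,0],32]
  ]
}}

```text
t: 7.6
ee_pos: [0.6051, -0.1396, 0.0003]
tool_rot: [[0.983, 0.185, -0.0], [0.185, -0.983, 0.0], [-0.0, -0.0, -1.0]]
ft_force: [0.6, -0.4, 0.8]
gripper_width: 0.378
finger_force: 0.0
```

{"api": "arm_command", "payload": {
  "deltas": [
    [[0,0,0],[0,0,0],24],
    [[0,0,0],[0,0,0],20],
    [[0,0,0],[0,0,0],17],
    [[0,0,0],[0,0,0],17]
  ],
  "squeeze": 25
}}

```text
t: 8.0
ee_pos: [0.6052, -0.1396, 0.0004]
tool_rot: [[0.983, 0.185, 0.0], [0.185, -0.983, -0.0], [0.0, 0.0, -1.0]]
ft_force: [0.3, 0.4, 0.7]
gripper_width: 0.202
finger_force: 0.0
```

{"api": "arm_command", "payload": {
  "deltas": [
    [[0,0,0],[0,0,0],14],
    [[0,0,0],[0,0,0],11],
    [[0,0,0],[0,0,0],8],
    [[0,0,0],[0,0,0],8]
  ]
}}

```text
t: 8.4
ee_pos: [0.6051, -0.1396, 0.0004]
tool_rot: [[0.983, 0.185, -0.0], [0.185, -0.983, 0.0], [-0.0, -0.0, -1.0]]
ft_force: [-0.1, 0.1, -0.6]
gripper_width: 0.092
finger_force: 0.0
```

Run:
```python
from h import *
o=get_obs(); im=grab_frame('top'); im2=grab_frame('scene'); im3=grab_frame('wrist')
print(o['ft_force'],o['finger_force'],o['gripper_width'],o['ee_pos'])
r=lambda i,f:cv2.resize(i,(480,280),interpolation=cv2.INTER_CUBIC)
save('w4.png',np.vstack([r(im2[140:210,300:420],4),r(im3[200:320,220:425],3)]))
```

```text
[-0.13194307  0.12933822 -0.60334529] 0.0 0.09189667769131063 [ 6.05147433e-01 -1.39581890e-01  3.74260338e-04]
```

View pics/w4.png

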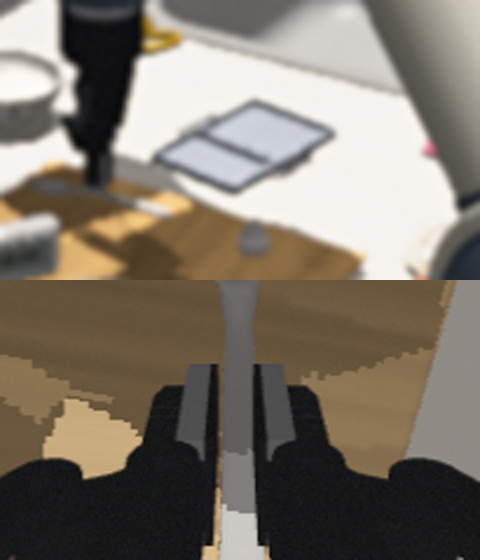

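Still no contact at an indicated z of 0. The tips evidently sit higher than the nominal TCP, so I'll keep feeling downward with the fingers opened.

{"api": "arm_command", "payload": {
  "deltas": [
    [[0,0,0],[0,0,0],32],
    [[0,0,0],[0,0,0],32],
    [[0,0,0],[0,0,0],32],
    [[0,0,1.5],[0,0,0],32],
    [[0,0,0],[0,0,0],32]
  ]
}}

```text
t: 9.05
ee_pos: [0.6051, -0.1396, -0.0013]
tool_rot: [[0.983, 0.185, -0.0], [0.185, -0.983, 0.0], [-0.0, -0.0, -1.0]]
ft_force: [-0.8, 0.5, 0.7]
gripper_width: 0.372
finger_force: 0.0
```

{"api": "arm_command", "payload": {
  "deltas": [
    [[0,0,1],[0,0,0],32],
    [[0,0,0],[0,0,0],32]
  ]
}}

```text
t: 9.25
ee_pos: [0.6051, -0.1396, -0.0023]
tool_rot: [[0.983, 0.185, -0.0], [0.185, -0.983, 0.0], [-0.0, -0.0, -1.0]]
ft_force: [-0.6, 0.9, 0.1]
gripper_width: 0.377
finger_force: 0.0
```

{"api": "arm_command", "payload": {
  "deltas": [
    [[0,0,1],[0,0,0],32],
    [[0,0,0],[0,0,0],32]
  ]
}}

```text
t: 9.45
ee_pos: [0.6051, -0.1396, -0.0032]
tool_rot: [[0.983, 0.185, -0.0], [0.185, -0.983, 0.0], [-0.0, -0.0, -1.0]]
ft_force: [-0.4, -0.2, -0.6]
gripper_width: 0.378
finger_force: 0.0
```

{"api": "arm_command", "payload": {
  "deltas": [
    [[0,0,1],[0,0,0],32],
    [[0,0,0],[0,0,0],32]
  ]
}}

```text
t: 9.65
ee_pos: [0.6051, -0.1396, -0.0042]
tool_rot: [[0.983, 0.185, -0.0], [0.185, -0.983, 0.0], [-0.0, -0.0, -1.0]]
ft_force: [-0.3, -0.9, -0.5]
gripper_width: 0.373
finger_force: 0.0
```

{"api": "arm_command", "payload": {
  "deltas": [
    [[0,0,1],[0,0,0],32],
    [[0,0,0],[0,0,0],32]
  ]
}}

```text
t: 9.85
ee_pos: [0.6051, -0.1396, -0.0052]
tool_rot: [[0.983, 0.185, -0.0], [0.185, -0.983, 0.0], [-0.0, -0.0, -1.0]]
ft_force: [0.2, -0.9, -1.0]
gripper_width: 0.374
finger_force: 0.0
```

{"api": "arm_command", "payload": {
  "deltas": [
    [[0,0,1],[0,0,0],32],
    [[0,0,0],[0,0,0],32]
  ]
}}

```text
t: 10.05
ee_pos: [0.6051, -0.1396, -0.0062]
tool_rot: [[0.983, 0.185, -0.0], [0.185, -0.983, 0.0], [-0.0, -0.0, -1.0]]
ft_force: [-0.2, 0.2, 0.5]
gripper_width: 0.376
finger_force: 0.0
```

{"api": "arm_command", "payload": {
  "deltas": [
    [[0,0,0],[0,0,0],20],
    [[0,0,0],[0,0,0],16],
    [[0,0,0],[0,0,0],16],
    [[0,0,0],[0,0,0],16]
  ],
  "squeeze": 25
}}

```text
t: 10.45
ee_pos: [0.6052, -0.1396, -0.0061]
tool_rot: [[0.983, 0.185, 0.0], [0.185, -0.983, 0.0], [0.0, 0.0, -1.0]]
ft_force: [0.1, 0.3, 0.3]
gripper_width: 0.186
finger_force: 0.0
```

{"api": "arm_command", "payload": {
  "deltas": [
    [[0,0,0],[0,0,0],12],
    [[0,0,0],[0,0,0],9],
    [[0,0,0],[0,0,0],9]
  ]
}}

```text
t: 10.75
ee_pos: [0.6051, -0.1396, -0.0061]
tool_rot: [[0.983, 0.185, -0.0], [0.185, -0.983, -0.0], [-0.0, -0.0, -1.0]]
ft_force: [-0.2, -1.2, -0.2]
gripper_width: 0.103
finger_force: 0.0
```

Run:
```python
from h import *
for c in('scene','top','wrist'):
    o=get_obs(); im=grab_frame(c)
    if c!='wrist': p=calibration(c); R,t=cam(c); print(c,cv2.projectPoints(np.array([[o['ee_pos']],[[o['ee_pos'][0],o['ee_pos'][1],.008]]]),cv2.Rodrigues(R)[0],t,np.array(p['camera_matrix']),np.array(p['dist_coeffs']))[0].reshape(-1,2).round(1))
    if c=='scene': a=cv2.resize(im[165:205,305:345],(560,560),interpolation=cv2.INTER_NEAREST)
    for n in('teaspoon','coupler'): print(c,n,[(round(r['conf'],2),w(c,r['location'],o).round(4).tolist()) for r in pinpoint(c,n)])
print(o['ft_force'],o['finger_force'],o['gripper_width'],o['ee_pos'])
save('w5.png',a)
```

```text
scene [[324.4 193.7]
 [324.4 190.2]]
scene teaspoon [(0.42, [0.6068, -0.1408, 0.004])]
scene coupler [(0.48, [0.4534, -0.1422, 0.0061])]
top [[346.  188.1]
 [346.3 187.7]]
top teaspoon [(0.69, [0.3442, -0.3965, -0.0008])]
top coupler [(0.48, [0.7552, 0.0277, -0.0004])]
wrist teaspoon [(0.95, [0.6068, -0.1391, 0.0054])]
wrist coupler []
[ 0.27825943 -0.28060125  0.7280874 ] 0.0 0.10616210207730423 [ 0.60514367 -0.13956959 -0.00611721]
```

View pics/w5.png

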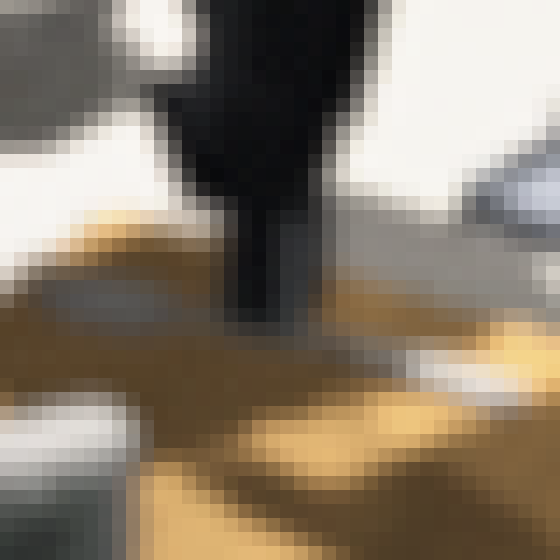

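In the scene crop the fingertips end at about (324,188), roughly 6–8 mm above the board point at (324,190), while the TCP reads −6 mm. So the tips are about 20 mm short of the reported TCP. I'll go on down by feel.

{"api": "arm_command", "payload": {
  "deltas": [
    [[0,0,0],[0,0,0],30],
    [[0,0,0],[0,0,0],30],
    [[0,0,0],[0,0,0],30],
    [[0,0,2],[0,0,0],30],
    [[0,0,0],[0,0,0],30]
  ]
}}

```text
t: 11.7
ee_pos: [0.605, -0.1395, -0.0084]
tool_rot: [[0.983, 0.185, -0.0], [0.185, -0.983, 0.0], [-0.0, -0.0, -1.0]]
ft_force: [0.2, 0.2, -1.0]
gripper_width: 0.355
finger_force: 0.0
```

{"api": "arm_command", "payload": {
  "deltas": [
    [[0,0,1.5],[0,0,0],30],
    [[0,0,0],[0,0,0],30]
  ]
}}

```text
t: 11.9
ee_pos: [0.605, -0.1396, -0.0098]
tool_rot: [[0.983, 0.185, -0.0], [0.185, -0.983, 0.0], [-0.0, -0.0, -1.0]]
ft_force: [0.0, 0.5, -0.6]
gripper_width: 0.352
finger_force: 0.0
```

{"api": "arm_command", "payload": {
  "deltas": [
    [[0,0,0],[0,0,0],20],
    [[0,0,0],[0,0,0],14],
    [[0,0,0],[0,0,0],12],
    [[0,0,0],[0,0,0],12]
  ]
}}

```text
t: 12.3
ee_pos: [0.6053, -0.1396, -0.009]
tool_rot: [[0.983, 0.185, 0.0], [0.185, -0.983, -0.0], [0.0, 0.0, -1.0]]
ft_force: [-2.2, -0.0, 10.4]
gripper_width: 0.147
finger_force: 9.0
```

{"api": "arm_command", "payload": {
  "deltas": [
    [[0,0,-0.8],[0,0,0],12],
    [[0,0,0],[0,0,0],5],
    [[0,0,0],[0,0,0],0],
    [[0,0,0],[0,0,0],0],
    [[0,0,0],[0,0,0],0]
  ],
  "squeeze": 40
}}

```text
t: 12.8
ee_pos: [0.606, -0.1399, -0.0075]
tool_rot: [[0.983, 0.185, 0.002], [0.185, -0.983, -0.001], [0.002, 0.001, -1.0]]
ft_force: [-3.2, 1.1, 18.7]
gripper_width: 0.001
finger_force: 9.8
```

Run:
```python
from h import *
o=get_obs(); im=grab_frame('wrist'); 
save('w6.png',np.ascontiguousarray(cv2.resize(im[200:320,220:420],None,fx=3,fy=3)))
```

```text
(no output)
```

View pics/w6.png

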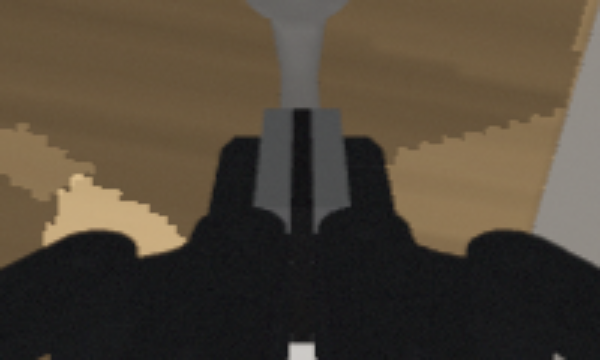

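The tips were closing on top of the bar (17 mm high) at TCP −7.5 mm, so the real tips lie about 24 mm behind the reported TCP. I'll open, go about 9 mm lower and close.

{"api": "arm_command", "payload": {
  "deltas": [
    [[0,0,-3],[0,0,0],32],
    [[0,0,0],[0,0,0],32],
    [[0,0,0],[0,0,0],32],
    [[0,0,0],[0,0,0],32],
    [[0,0,3],[0,0,0],32]
  ],
  "squeeze": 30
}}

```text
t: 13.35
ee_pos: [0.6053, -0.1396, -0.0088]
tool_rot: [[0.983, 0.185, 0.0], [0.185, -0.983, -0.0], [0.0, 0.0, -1.0]]
ft_force: [0.1, -0.5, -0.6]
gripper_width: 0.372
finger_force: 0.0
```

{"api": "arm_command", "payload": {
  "deltas": [
    [[0,0,3],[0,0,0],32],
    [[0,0,0],[0,0,0],32]
  ]
}}

```text
t: 13.55
ee_pos: [0.6048, -0.1395, -0.0125]
tool_rot: [[0.983, 0.185, -0.001], [0.185, -0.983, 0.0], [-0.001, -0.0, -1.0]]
ft_force: [-1.0, 0.0, 0.5]
gripper_width: 0.374
finger_force: 0.0
```

{"api": "arm_command", "payload": {
  "deltas": [
    [[0,0,2],[0,0,0],32],
    [[0,0,0],[0,0,0],32]
  ]
}}

```text
t: 13.75
ee_pos: [0.605, -0.1395, -0.0141]
tool_rot: [[0.983, 0.185, -0.0], [0.185, -0.983, 0.0], [-0.0, -0.0, -1.0]]
ft_force: [0.7, 0.4, 0.4]
gripper_width: 0.376
finger_force: 0.0
```

{"api": "arm_command", "payload": {
  "deltas": [
    [[0,0,2],[0,0,0],32],
    [[0,0,0],[0,0,0],32]
  ]
}}

```text
t: 13.95
ee_pos: [0.6051, -0.1395, -0.016]
tool_rot: [[0.983, 0.185, -0.0], [0.185, -0.983, 0.0], [-0.0, -0.0, -1.0]]
ft_force: [-0.5, -0.4, 0.0]
gripper_width: 0.373
finger_force: 0.0
```

{"api": "arm_command", "payload": {
  "deltas": [
    [[0,0,0],[0,0,0],24],
    [[0,0,0],[0,0,0],20],
    [[0,0,0],[0,0,0],16],
    [[0,0,0],[0,0,0],16]
  ]
}}

```text
t: 14.35
ee_pos: [0.6052, -0.1396, -0.0156]
tool_rot: [[0.983, 0.185, 0.0], [0.185, -0.983, -0.0], [0.0, 0.0, -1.0]]
ft_force: [-0.8, -0.3, 4.2]
gripper_width: 0.224
finger_force: 29.2
```

The spoon is gripped: 19 mm opening, 29 N. Lift high, carry over to the long compartment, then turn.

{"api": "arm_command", "payload": {
  "deltas": [
    [[0,0,-6],[0,0,0],14],
    [[0,0,-30],[0,0,0],14],
    [[0,0,-40],[0,0,0],14],
    [[0,0,-40],[0,0,0],14],
    [[0,0,-40],[0,0,0],14]
  ],
  "squeeze": 40
}}

```text
t: 14.85
ee_pos: [0.6049, -0.1394, 0.1421]
tool_rot: [[0.983, 0.185, -0.0], [0.185, -0.983, 0.0], [-0.0, -0.0, -1.0]]
ft_force: [1.1, 0.1, 0.7]
gripper_width: 0.214
finger_force: 39.1
```

{"api": "arm_command", "payload": {
  "deltas": [
    [[-1,-18,0],[0,0,0],14],
    [[-2,-36,0],[0,0,0],14],
    [[-2,-40,0],[0,0,0],14],
    [[-2,-40,0],[0,0,0],14],
    [[-2,-40,0],[0,0,0],14]
  ]
}}

```text
t: 15.35
ee_pos: [0.5631, 0.0314, 0.14]
tool_rot: [[0.983, 0.185, -0.0], [0.185, -0.983, 0.0], [-0.0, -0.0, -1.0]]
ft_force: [0.9, 1.0, 0.0]
gripper_width: 0.222
finger_force: 39.1
```

{"api": "arm_command", "payload": {
  "deltas": [
    [[-2,-40,0],[0,0,0],14],
    [[-2,-40,0],[0,0,0],14],
    [[-2,-40,0],[0,0,0],14],
    [[-2,-40,0],[0,0,0],14],
    [[-2,-40,0],[0,0,0],14]
  ]
}}

```text
t: 15.85
ee_pos: [0.5162, 0.2261, 0.14]
tool_rot: [[0.983, 0.185, -0.0], [0.185, -0.983, -0.0], [-0.0, -0.0, -1.0]]
ft_force: [-0.2, -1.0, -1.0]
gripper_width: 0.215
finger_force: 39.1
```

{"api": "arm_command", "payload": {
  "deltas": [
    [[-2,-40,0],[0,0,0],14],
    [[-2,-36,0],[0,0,0],14],
    [[-2,-28,0],[0,0,0],14],
    [[0,0,0],[0,0,-7],14],
    [[0,0,0],[0,0,-8],14]
  ]
}}

```text
t: 16.35
ee_pos: [0.4911, 0.3266, 0.1398]
tool_rot: [[0.899, 0.439, -0.001], [0.439, -0.899, -0.0], [-0.001, -0.0, -1.0]]
ft_force: [-0.1, 0.7, 0.5]
gripper_width: 0.221
finger_force: 39.1
```

{"api": "arm_command", "payload": {
  "deltas": [
    [[0,0,0],[0,0,-8],14],
    [[0,0,0],[0,0,-8],14],
    [[0,0,0],[0,0,-8],14],
    [[0,0,0],[0,0,-8],14],
    [[0,0,0],[0,0,-8],14]
  ]
}}

```text
t: 16.85
ee_pos: [0.4916, 0.3256, 0.1398]
tool_rot: [[0.407, 0.913, -0.001], [0.913, -0.407, -0.0], [-0.001, -0.001, -1.0]]
ft_force: [0.7, 0.3, 0.7]
gripper_width: 0.218
finger_force: 39.1
```

{"api": "arm_command", "payload": {
  "deltas": [
    [[0,0,0],[0,0,-8],14],
    [[0,0,0],[0,0,-8],14],
    [[0,0,0],[0,0,-8],14],
    [[0,0,0],[0,0,-7],14],
    [[0,0,0],[0,0,0],14]
  ]
}}

```text
t: 17.35
ee_pos: [0.4916, 0.3256, 0.1399]
tool_rot: [[-0.118, 0.993, -0.001], [0.993, 0.118, -0.0], [-0.0, -0.001, -1.0]]
ft_force: [0.1, -0.6, -1.0]
gripper_width: 0.219
finger_force: 39.1
```

Run:
```python
from h import *
o=get_obs(); im=grab_frame('wrist'); save('w7.png',im)
for c in('wrist','top'):
    if c=='top': grab_frame(c)
    for n in ['mixing_tray','teaspoon','vanilla_jar']: print(c,n,[(round(r['conf'],2),w(c,r['location'],o).round(4).tolist()) for r in pinpoint(c,n)])
go(.492,.325,.06,96.8)
```

```text
wrist mixing_tray [(0.83, [0.5426, 0.3318, -0.0013])]
wrist teaspoon [(0.81, [0.4926, 0.3296, 0.1613])]
wrist vanilla_jar [(0.9, [0.3687, 0.3429, -0.0026]), (0.68, [0.3079, 0.19, -0.002])]
top mixing_tray [(0.8, [0.5388, 0.3299, 0.0016]), (0.45, [0.6101, 0.1293, 0.0085])]
top teaspoon [(0.71, [0.345, -0.3959, 0.0017])]
top vanilla_jar [(0.73, [0.3099, 0.1888, -0.0009]), (0.67, [0.5555, -0.3118, -0.0027]), (0.59, [0.6101, 0.1317, 0.0091])]
t 17.8 delta tool mm [-0.6 -0.3 80.2] yaw now 96.6 tool z turn -0.2
```

View pics/w7.png

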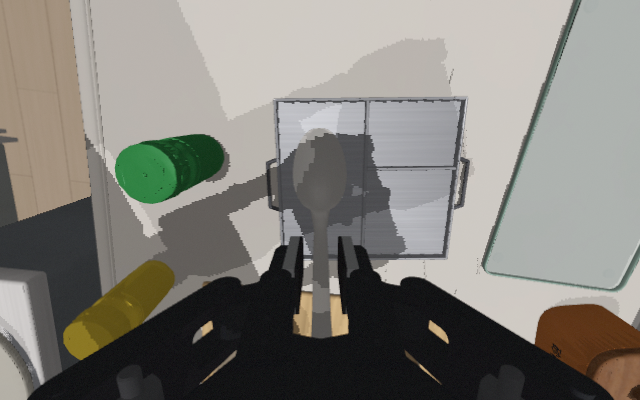

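The spoon hangs over the long compartment, parallel to its walls; the compartment spans columns 277–365. Lower it.

{"api": "arm_command", "payload": {
  "deltas": [
    [[0,0,30],[0,0,0],14],
    [[0,0,40],[0,0,0],14],
    [[0,0,40],[0,0,0],14],
    [[0,0,30],[0,0,0],14],
    [[0,0,10],[0,0,0],14]
  ]
}}

```text
t: 18.25
ee_pos: [0.4907, 0.3247, -0.0125]
tool_rot: [[-0.115, 0.993, -0.004], [0.993, 0.115, -0.002], [-0.001, -0.004, -1.0]]
ft_force: [-0.2, -0.3, 0.5]
gripper_width: 0.22
finger_force: 39.1
```

{"api": "arm_command", "payload": {
  "deltas": [
    [[0,0,6],[0,0,0],14],
    [[0,0,2.5],[0,0,0],14],
    [[0,0,0],[0,0,0],14]
  ]
}}

```text
t: 18.55
ee_pos: [0.4929, 0.3259, -0.0173]
tool_rot: [[-0.116, 0.993, 0.001], [0.993, 0.116, 0.001], [0.001, 0.002, -1.0]]
ft_force: [-0.0, 0.6, -0.5]
gripper_width: 0.219
finger_force: 39.1
```

{"api": "arm_command", "payload": {
  "deltas": [
    [[0,0,0],[0,0,0],26],
    [[0,0,0],[0,0,0],34],
    [[0,0,0],[0,0,0],36],
    [[0,0,0],[0,0,0],36]
  ]
}}

```text
t: 18.95
ee_pos: [0.4923, 0.3256, -0.018]
tool_rot: [[-0.116, 0.993, 0.0], [0.993, 0.116, 0.0], [0.0, 0.0, -1.0]]
ft_force: [0.7, 0.1, 0.3]
gripper_width: 0.422
finger_force: 0.0
```

{"api": "arm_command", "payload": {
  "deltas": [
    [[0,0,-20],[0,0,0],40],
    [[0,0,-40],[0,0,0],40],
    [[0,0,-40],[0,0,0],60],
    [[0,0,-45],[0,0,0],70],
    [[0,0,-43],[0,0,0],75]
  ]
}}

```text
t: 19.45
ee_pos: [0.492, 0.3254, 0.1717]
tool_rot: [[-0.116, 0.993, 0.0], [0.993, 0.116, 0.0], [0.0, 0.0, -1.0]]
ft_force: [0.7, 0.3, -0.2]
gripper_width: 0.876
finger_force: 0.0
```

{"api": "arm_command", "payload": {
  "deltas": [
    [[-20,9,0],[0,0,0],75],
    [[-35,16,0],[0,0,0],75],
    [[-35,16,0],[0,0,0],75],
    [[-20,9,0],[0,0,0],75],
    [[0,0,0],[0,0,0],75]
  ]
}}

```text
t: 19.95
ee_pos: [0.5559, 0.2197, 0.1697]
tool_rot: [[-0.113, 0.994, 0.0], [0.994, 0.113, -0.0], [-0.0, 0.0, -1.0]]
ft_force: [-0.1, 0.6, -0.1]
gripper_width: 0.877
finger_force: 0.0
```

Run:
```python
from h import *
for c in('wrist','top'):
    o=get_obs(); im=grab_frame(c); save(f'w8{c}.png',im)
    for n in ['mixing_tray','teaspoon','vanilla_jar','clock']:
        if c=='top' and n=='clock': continue
        print(c,n,[(round(r['conf'],2),w(c,r['location'],o).round(4).tolist()) for r in pinpoint(c,n)])
    for n,z in(('teaspoon',.01),('clock',.058)):
      for r in outline_of(c,n)[:2]:
        v,u=np.nonzero(r['mask']); 
        if len(u)<9: continue
        p=onplane(c,np.c_[u,v],z,o)[:,:2]; print(c,n,round(r['conf'],2),cv2.minAreaRect((p*1000).astype(np.float32)))
go(.6095,.130,.05,96.8)
```

```text
wrist mixing_tray [(0.66, [0.5415, 0.3311, -0.0023])]
wrist teaspoon [(0.87, [0.4963, 0.3272, -0.0])]
wrist vanilla_jar [(0.97, [0.3646, 0.3415, -0.0022]), (0.64, [0.309, 0.189, -0.0017])]
wrist clock [(0.73, [0.5919, 0.0081, 0.0062])]
wrist teaspoon 0.61 ((496.7087707519531, 326.763427734375), (25.264732360839844, 132.0188446044922), 11.61386775970459)
wrist clock 0.57 ((593.6212158203125, 58.718353271484375), (43.228240966796875, 25.297101974487305), 17.83489418029785)
top mixing_tray [(0.71, [0.5377, 0.3284, -0.0018])]
top teaspoon [(0.65, [0.3415, -0.3997, -0.0003]), (0.45, [0.4957, 0.3249, -0.0003])]
top vanilla_jar [(0.67, [0.611, 0.1296, 0.009]), (0.48, [0.3076, 0.1892, 0.0005])]
top teaspoon 0.62 ((339.6488342285156, -395.7496032714844), (24.549392700195312, 127.53280639648438), 84.62850189208984)
top teaspoon 0.46 ((488.9566345214844, 343.5308837890625), (31.02229118347168, 93.65715026855469), 1.1669135093688965)
top clock 0.65 ((592.2276000976562, 9.878608703613281), (75.157470703125, 26.89600372314453), 57.322818756103516)
t 20.6 delta tool mm [-98.   43.9 119.7] yaw now 96.7 tool z turn -0.1
```

View pics/w8wrist.png

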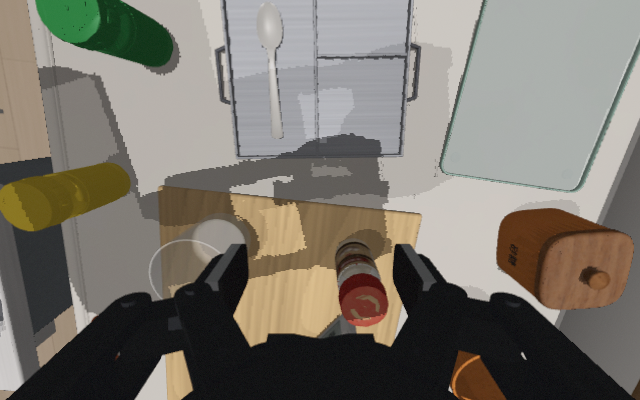

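The spoon lies flat in the long compartment at (268,20)–(280,135). The red-cap jar sits at (355,290), consistently measured at (0.610, 0.130). Grip it.

{"api": "arm_command", "payload": {
  "deltas": [
    [[-20,9,0],[0,0,0],75],
    [[-35,16,0],[0,0,0],75],
    [[-30,13,0],[0,0,0],75],
    [[-13,6,0],[0,0,0],75],
    [[0,0,0],[0,0,0],75]
  ]
}}

```text
t: 21.1
ee_pos: [0.6105, 0.1284, 0.1696]
tool_rot: [[-0.114, 0.994, 0.0], [0.994, 0.114, -0.0], [-0.0, 0.0, -1.0]]
ft_force: [0.2, 0.8, -0.4]
gripper_width: 0.877
finger_force: 0.0
```

{"api": "arm_command", "payload": {
  "deltas": [
    [[0,0,25],[0,0,0],75],
    [[0,0,35],[0,0,0],75],
    [[0,0,35],[0,0,0],75],
    [[0,0,20],[0,0,0],75],
    [[0,0,5],[0,0,0],75]
  ]
}}

```text
t: 21.6
ee_pos: [0.6076, 0.1308, 0.0474]
tool_rot: [[-0.117, 0.993, -0.004], [0.993, 0.117, -0.0], [0.0, -0.004, -1.0]]
ft_force: [-1.1, -0.6, 0.1]
gripper_width: 0.879
finger_force: 0.0
```

{"api": "arm_command", "payload": {
  "deltas": [
    [[0,0,0],[0,0,0],60],
    [[0,0,0],[0,0,0],45],
    [[0,0,0],[0,0,0],35],
    [[0,0,0],[0,0,0],35],
    [[0,0,0],[0,0,0],35]
  ],
  "squeeze": 40
}}

```text
t: 22.1
ee_pos: [0.6103, 0.13, 0.0511]
tool_rot: [[-0.116, 0.993, 0.002], [0.993, 0.116, 0.0], [0.0, 0.002, -1.0]]
ft_force: [-3.0, 0.4, 8.9]
gripper_width: 0.513
finger_force: 40.4
```

{"api": "arm_command", "payload": {
  "deltas": [
    [[0,0,-8],[0,0,0],35],
    [[0,0,-17],[0,0,0],35],
    [[0,0,-15],[0,0,0],35],
    [[15,0,0],[0,0,0],35],
    [[30,0,0],[0,0,0],35]
  ]
}}

```text
t: 22.6
ee_pos: [0.605, 0.1743, 0.0904]
tool_rot: [[-0.114, 0.994, 0.001], [0.994, 0.114, 0.0], [-0.0, 0.001, -1.0]]
ft_force: [0.2, 1.1, -2.0]
gripper_width: 0.508
finger_force: 40.8
```

{"api": "arm_command", "payload": {
  "deltas": [
    [[40,0,0],[0,0,0],35],
    [[40,0,0],[0,0,0],35],
    [[40,0,0],[0,0,0],35],
    [[40,0,0],[0,0,0],35],
    [[30,0,0],[0,0,0],35]
  ]
}}

```text
t: 23.1
ee_pos: [0.5813, 0.3665, 0.0895]
tool_rot: [[-0.117, 0.993, -0.0], [0.993, 0.117, 0.0], [0.0, -0.0, -1.0]]
ft_force: [1.1, -0.1, -0.5]
gripper_width: 0.512
finger_force: 40.8
```

{"api": "arm_command", "payload": {
  "deltas": [
    [[17,-1,0],[0,0,0],35],
    [[8,0,0],[0,0,0],35],
    [[0,0,0],[0,0,0],35]
  ]
}}

```text
t: 23.4
ee_pos: [0.5783, 0.3884, 0.0895]
tool_rot: [[-0.117, 0.993, -0.0], [0.993, 0.117, -0.0], [-0.0, -0.0, -1.0]]
ft_force: [-0.3, -0.5, -0.1]
gripper_width: 0.511
finger_force: 40.8
```

Run:
```python
from h import *
for c in('wrist','top','scene'):
    o=get_obs(); im=grab_frame(c); save(f'w9{c}.png',im)
    for n in ['mixing_tray','vanilla_jar']:
        print(c,n,[(round(r['conf'],2),w(c,r['location'],o).round(4).tolist()) for r in pinpoint(c,n)])
go(.579,.388,.047,96.8); print(o['finger_force'],o['gripper_width'],o['ft_force'])
```

```text
wrist mixing_tray [(0.88, [0.5397, 0.3301, 0.0022])]
wrist vanilla_jar [(0.82, [0.3642, 0.342, -0.001]), (0.74, [0.3078, 0.1902, 0.0005]), (0.73, [0.5799, 0.3889, 0.0503])]
top mixing_tray [(0.89, [0.541, 0.3333, 0.0012])]
top vanilla_jar [(0.79, [0.362, 0.3437, 0.0037]), (0.71, [0.5776, 0.3875, 0.0487]), (0.53, [0.3086, 0.1901, 0.0013])]
scene mixing_tray [(0.73, [0.5445, 0.3301, -0.0016])]
scene vanilla_jar [(0.93, [0.5764, 0.3861, 0.0485]), (0.8, [0.3157, 0.1859, 0.0011]), (0.7, [0.3669, 0.3426, 0.0033])]
t 23.9 delta tool mm [ 0.5  0.3 42.7] yaw now 96.6 tool z turn -0.2
40.772748860763386 0.5138612844673767 [ 0.87899502  0.28860815 -0.84440437]
```

{"api": "arm_command", "payload": {
  "deltas": [
    [[0,0,15],[0,0,0],35],
    [[0,0,18],[0,0,0],35],
    [[0,0,7],[0,0,0],35],
    [[0,0,2.5],[0,0,0],35],
    [[0,0,0],[0,0,0],35]
  ]
}}

```text
t: 24.35
ee_pos: [0.5783, 0.3879, 0.0468]
tool_rot: [[-0.116, 0.993, -0.001], [0.993, 0.116, -0.0], [-0.0, -0.001, -1.0]]
ft_force: [-0.3, 0.1, -1.4]
gripper_width: 0.512
finger_force: 40.9
```

{"api": "arm_command", "payload": {
  "deltas": [
    [[0,0,1],[0,0,0],35],
    [[0,0,0],[0,0,0],35]
  ]
}}

```text
t: 24.55
ee_pos: [0.5788, 0.3881, 0.0463]
tool_rot: [[-0.116, 0.993, 0.0], [0.993, 0.116, 0.0], [0.0, 0.0, -1.0]]
ft_force: [0.3, -0.4, -1.1]
gripper_width: 0.511
finger_force: 40.9
```

{"api": "arm_command", "payload": {
  "deltas": [
    [[0,0,1],[0,0,0],35],
    [[0,0,0],[0,0,0],35]
  ]
}}

```text
t: 24.75
ee_pos: [0.5788, 0.3883, 0.0461]
tool_rot: [[-0.116, 0.993, 0.001], [0.993, 0.116, 0.001], [0.001, 0.001, -1.0]]
ft_force: [-2.2, -1.1, 10.0]
gripper_width: 0.509
finger_force: 41.9
```

{"api": "arm_command", "payload": {
  "deltas": [
    [[0,0,0.7],[0,0,0],35],
    [[0,0,0],[0,0,0],35]
  ]
}}

```text
t: 24.95
ee_pos: [0.5789, 0.3884, 0.046]
tool_rot: [[-0.116, 0.993, 0.001], [0.993, 0.116, 0.001], [0.001, 0.001, -1.0]]
ft_force: [-5.2, -1.0, 17.3]
gripper_width: 0.51
finger_force: 42.9
```

The jar is down on the floor. Ease off, release, lift and go to the clock.

{"api": "arm_command", "payload": {
  "deltas": [
    [[0,0,-1.8],[0,0,0],44],
    [[0,0,0],[0,0,0],60],
    [[0,0,0],[0,0,0],70],
    [[0,0,0],[0,0,0],75],
    [[0,0,-20],[0,0,0],75]
  ]
}}

```text
t: 25.45
ee_pos: [0.577, 0.387, 0.0639]
tool_rot: [[-0.116, 0.993, -0.004], [0.993, 0.116, -0.002], [-0.002, -0.004, -1.0]]
ft_force: [-0.1, -0.1, -0.4]
gripper_width: 0.878
finger_force: 0.0
```

{"api": "arm_command", "payload": {
  "deltas": [
    [[0,0,-40],[0,0,0],75],
    [[0,0,-40],[0,0,0],75],
    [[0,0,-20],[0,0,0],75],
    [[-20,-2,0],[0,0,0],75],
    [[-37,-3,0],[0,0,0],75]
  ]
}}

```text
t: 25.95
ee_pos: [0.5803, 0.3321, 0.1669]
tool_rot: [[-0.118, 0.993, 0.002], [0.993, 0.118, 0.001], [0.001, 0.002, -1.0]]
ft_force: [0.9, -0.9, 0.4]
gripper_width: 0.877
finger_force: 0.0
```

{"api": "arm_command", "payload": {
  "deltas": [
    [[-40,-3,0],[0,0,0],75],
    [[-40,-3,0],[0,0,0],75],
    [[-40,-3,0],[0,0,0],75],
    [[-40,-3,0],[0,0,0],75],
    [[-40,-3,0],[0,0,0],75]
  ]
}}

```text
t: 26.45
ee_pos: [0.5883, 0.1288, 0.1662]
tool_rot: [[-0.116, 0.993, 0.0], [0.993, 0.116, -0.0], [-0.0, 0.0, -1.0]]
ft_force: [0.3, -1.5, 0.5]
gripper_width: 0.882
finger_force: 0.0
```

{"api": "arm_command", "payload": {
  "deltas": [
    [[-40,-3,0],[0,0,0],75],
    [[-40,-3,0],[0,0,0],75],
    [[-40,-3,0],[0,0,0],75],
    [[0,0,0],[0,0,8],75],
    [[0,0,0],[0,0,8],75]
  ]
}}

```text
t: 26.95
ee_pos: [0.5935, 0.0087, 0.1662]
tool_rot: [[0.17, 0.985, -0.0], [0.985, -0.17, 0.0], [0.0, -0.0, -1.0]]
ft_force: [-0.4, 0.0, 0.5]
gripper_width: 0.879
finger_force: 0.0
```

{"api": "arm_command", "payload": {
  "deltas": [
    [[0,0,0],[0,0,8],75],
    [[0,0,0],[0,0,8],75],
    [[0,0,0],[0,0,8],60],
    [[0,0,0],[0,0,1.6],60],
    [[0,0,0],[0,0,0],60]
  ]
}}

```text
t: 27.45
ee_pos: [0.5934, 0.0102, 0.1662]
tool_rot: [[0.571, 0.821, -0.0], [0.821, -0.571, -0.0], [-0.0, -0.0, -1.0]]
ft_force: [0.4, -0.7, 0.2]
gripper_width: 0.703
finger_force: 0.0
```

Run:
```python
from h import *
for c in('wrist','top','scene'):
    o=get_obs(); im=grab_frame(c); save(f'w10{c}.png',im)
    for n in ['vanilla_jar','clock']:
        print(c,n,[(round(r['conf'],2),w(c,r['location'],o).round(4).tolist()) for r in pinpoint(c,n)])
    if c!='scene':
      for r in outline_of(c,'clock')[:1]:
        v,u=np.nonzero(r['mask']); p=onplane(c,np.c_[u,v],.058,o)[:,:2]; print(c,round(r['conf'],2),cv2.minAreaRect((p*1000).astype(np.float32)))
go(.594,.010,.14,55)
```

```text
wrist vanilla_jar [(0.77, [0.3124, 0.1889, -0.0001])]
wrist clock [(0.63, [0.5949, 0.0107, 0.0114])]
wrist 0.64 ((597.0322265625, 11.486961364746094), (77.53288269042969, 23.767654418945312), 55.924896240234375)
top vanilla_jar [(0.84, [0.3652, 0.3425, 0.0009]), (0.74, [0.5783, 0.3896, 0.0025]), (0.63, [0.3053, 0.1895, -0.0015])]
top clock [(0.63, [0.7548, 0.024, 0.0008]), (0.56, [0.5982, 0.0117, 0.0088])]
scene vanilla_jar [(0.96, [0.3113, 0.1854, -0.0023]), (0.83, [0.3645, 0.3416, -0.0028]), (0.8, [0.5784, 0.3896, 0.0037])]
scene clock [(0.74, [0.599, 0.0113, 0.0117])]
t 28.0 delta tool mm [ 0.2  0.6 26.2] yaw now 55.1 tool z turn 0.1
```

View pics/w10wrist.png

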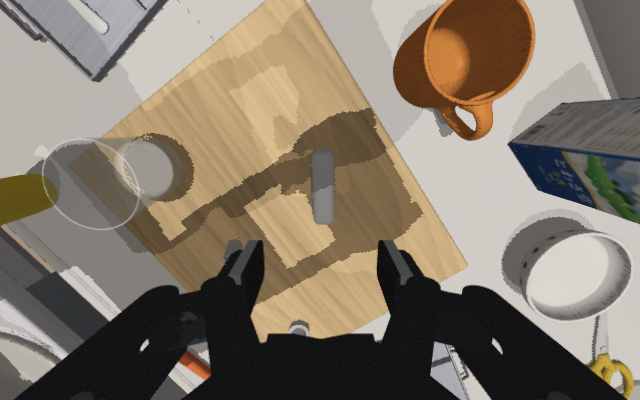

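The jar stands at (0.578, 0.390). The clock at (322,187) is aligned with the fingers, at (0.5965, 0.011).

{"api": "arm_command", "payload": {
  "deltas": [
    [[2.5,2.5,30],[0,0,0],60],
    [[0,0,40],[0,0,0],55],
    [[0,0,40],[0,0,0],55],
    [[0,0,35],[0,0,0],55],
    [[0,0,15],[0,0,0],55]
  ]
}}

```text
t: 28.5
ee_pos: [0.5952, 0.0109, 0.0032]
tool_rot: [[0.573, 0.82, -0.004], [0.82, -0.573, 0.0], [-0.002, -0.003, -1.0]]
ft_force: [0.2, -0.4, 0.6]
gripper_width: 0.645
finger_force: 0.0
```

{"api": "arm_command", "payload": {
  "deltas": [
    [[0,0,6],[0,0,0],50],
    [[0,0,0],[0,0,0],50],
    [[0,0,0],[0,0,0],40]
  ]
}}

```text
t: 28.8
ee_pos: [0.5976, 0.0108, 0.0013]
tool_rot: [[0.573, 0.82, 0.001], [0.82, -0.573, -0.0], [0.001, 0.001, -1.0]]
ft_force: [0.3, -0.2, 0.8]
gripper_width: 0.471
finger_force: 0.0
```

{"api": "arm_command", "payload": {
  "deltas": [
    [[0,0,0],[0,0,0],30],
    [[0,0,0],[0,0,0],24],
    [[0,0,0],[0,0,0],15],
    [[0,0,0],[0,0,0],15],
    [[0,0,0],[0,0,0],15]
  ]
}}

```text
t: 29.3
ee_pos: [0.5975, 0.0108, 0.0013]
tool_rot: [[0.573, 0.82, 0.002], [0.82, -0.573, -0.0], [0.001, 0.001, -1.0]]
ft_force: [-0.8, 0.3, 8.0]
gripper_width: 0.253
finger_force: 39.2
```

{"api": "arm_command", "payload": {
  "deltas": [
    [[0,0,-6],[0,0,0],15],
    [[0,0,-25],[0,0,0],15],
    [[0,0,-30],[0,0,0],15],
    [[0,0,-5],[0,0,-8],15],
    [[0,0,0],[0,0,-8],15]
  ]
}}

```text
t: 29.8
ee_pos: [0.5978, 0.0107, 0.0683]
tool_rot: [[0.32, 0.948, 0.003], [0.948, -0.32, -0.0], [0.001, 0.003, -1.0]]
ft_force: [-0.0, 0.2, -2.3]
gripper_width: 0.251
finger_force: 39.2
```

{"api": "arm_command", "payload": {
  "deltas": [
    [[0,0,0],[0,0,-8],15],
    [[0,0,0],[0,0,-8],15],
    [[0,0,0],[0,0,-8],15],
    [[0,0,0],[0,0,-1.8],15],
    [[15,1.5,0],[0,0,0],15]
  ]
}}

```text
t: 30.3
ee_pos: [0.5968, 0.025, 0.0667]
tool_rot: [[-0.119, 0.993, 0.0], [0.993, 0.119, -0.0], [-0.0, 0.0, -1.0]]
ft_force: [0.7, 0.2, -1.9]
gripper_width: 0.253
finger_force: 39.2
```

{"api": "arm_command", "payload": {
  "deltas": [
    [[35,3,0],[0,0,0],15],
    [[40,4,0],[0,0,0],15],
    [[40,4,0],[0,0,0],15],
    [[40,4,0],[0,0,0],15],
    [[40,4,0],[0,0,0],15]
  ]
}}

```text
t: 30.8
ee_pos: [0.5916, 0.2242, 0.0666]
tool_rot: [[-0.118, 0.993, 0.0], [0.993, 0.118, 0.0], [0.0, 0.0, -1.0]]
ft_force: [0.4, -0.5, -2.3]
gripper_width: 0.252
finger_force: 39.2
```

{"api": "arm_command", "payload": {
  "deltas": [
    [[40,4,0],[0,0,0],15],
    [[25,2,0],[0,0,0],15],
    [[10,0,0],[0,0,0],15],
    [[0,0,0],[0,0,0],15]
  ]
}}

```text
t: 31.2
ee_pos: [0.5885, 0.2984, 0.0664]
tool_rot: [[-0.121, 0.993, 0.0], [0.993, 0.121, 0.0], [0.0, 0.0, -1.0]]
ft_force: [0.9, -0.7, -1.8]
gripper_width: 0.254
finger_force: 39.2
```

Run:
```python
from h import *
for c in('wrist','top','scene'):
    o=get_obs(); im=grab_frame(c); save(f'w11{c}.png',im)
    for n in ['mixing_tray','clock']:
        print(c,n,[(round(r['conf'],2),w(c,r['location'],o).round(4).tolist()) for r in pinpoint(c,n)])
go(.5905,.297,-.003,96.8);print(o['finger_force'],o['gripper_width'])
```

```text
wrist mixing_tray [(0.69, [0.54, 0.3308, -0.0012])]
wrist clock []
top mixing_tray []
top clock [(0.64, [0.5913, 0.2963, 0.0749])]
scene mixing_tray [(0.79, [0.5425, 0.3319, -0.0022])]
scene clock [(0.28, [0.4941, 0.3249, 0.0013])]
t 31.6 delta tool mm [ 0.6  1.2 69.3] yaw now 96.8 tool z turn 0.0
39.20410752296448 0.2489806998860115
```

View pics/w11wrist.png

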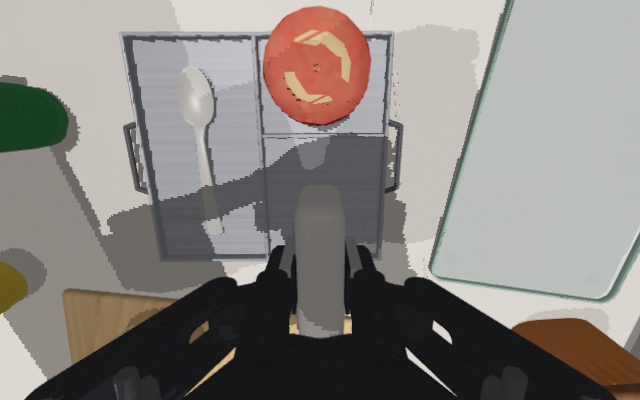

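The clock hangs over the larger compartment between walls at columns 267 and 382, clear of the jar. Lower it.

{"api": "arm_command", "payload": {
  "deltas": [
    [[0.6,1.2,20],[0,0,0],15],
    [[0,0,30],[0,0,0],15],
    [[0,0,13],[0,0,0],15],
    [[0,0,5],[0,0,0],15],
    [[0,0,0],[0,0,0],15]
  ]
}}

```text
t: 32.15
ee_pos: [0.5903, 0.2975, -0.0018]
tool_rot: [[-0.119, 0.993, -0.001], [0.993, 0.119, -0.0], [-0.0, -0.001, -1.0]]
ft_force: [-0.2, 0.3, -1.6]
gripper_width: 0.253
finger_force: 39.2
```

{"api": "arm_command", "payload": {
  "deltas": [
    [[0,0,1.5],[0,0,0],15],
    [[0,0,0],[0,0,0],15]
  ]
}}

```text
t: 32.35
ee_pos: [0.5909, 0.2979, -0.0023]
tool_rot: [[-0.119, 0.993, 0.001], [0.993, 0.119, 0.001], [0.0, 0.001, -1.0]]
ft_force: [-0.2, 0.1, -0.3]
gripper_width: 0.252
finger_force: 39.2
```

{"api": "arm_command", "payload": {
  "deltas": [
    [[0,0,0.8],[0,0,0],15],
    [[0,0,0],[0,0,0],15]
  ]
}}

```text
t: 32.55
ee_pos: [0.5905, 0.2977, -0.0036]
tool_rot: [[-0.119, 0.993, 0.001], [0.993, 0.119, 0.0], [0.0, 0.001, -1.0]]
ft_force: [-0.4, 0.2, -2.2]
gripper_width: 0.249
finger_force: 39.2
```

{"api": "arm_command", "payload": {
  "deltas": [
    [[0,0,0.8],[0,0,0],15],
    [[0,0,0],[0,0,0],15]
  ]
}}

```text
t: 32.75
ee_pos: [0.5906, 0.2977, -0.0037]
tool_rot: [[-0.119, 0.993, 0.001], [0.993, 0.119, 0.0], [0.0, 0.001, -1.0]]
ft_force: [-4.1, -1.7, 12.3]
gripper_width: 0.253
finger_force: 41.0
```

{"api": "arm_command", "payload": {
  "deltas": [
    [[0,0,0.5],[0,0,0],15],
    [[0,0,0],[0,0,0],15]
  ]
}}

```text
t: 32.95
ee_pos: [0.5906, 0.2978, -0.0038]
tool_rot: [[-0.119, 0.993, 0.001], [0.993, 0.119, 0.0], [0.0, 0.001, -1.0]]
ft_force: [-5.2, -3.4, 20.4]
gripper_width: 0.255
finger_force: 42.0
```

{"api": "arm_command", "payload": {
  "deltas": [
    [[0,0,-1.4],[0,0,0],20],
    [[0,0,0],[0,0,0],35],
    [[0,0,0],[0,0,0],42],
    [[0,0,0],[0,0,0],45],
    [[0,0,-20],[0,0,0],45]
  ]
}}

```text
t: 33.45
ee_pos: [0.5888, 0.297, 0.014]
tool_rot: [[-0.119, 0.993, -0.004], [0.993, 0.119, -0.002], [-0.001, -0.004, -1.0]]
ft_force: [0.4, -0.2, 0.4]
gripper_width: 0.526
finger_force: 0.0
```

{"api": "arm_command", "payload": {
  "deltas": [
    [[0,0,-40],[0,0,0],50],
    [[0,0,-45],[0,0,0],60],
    [[0,0,-45],[0,0,0],60],
    [[0,0,-20],[0,0,0],60],
    [[-20,-9,0],[0,0,0],60]
  ]
}}

```text
t: 33.95
ee_pos: [0.586, 0.2788, 0.1698]
tool_rot: [[-0.121, 0.993, 0.006], [0.993, 0.121, 0.003], [0.002, 0.007, -1.0]]
ft_force: [0.1, 0.2, -0.9]
gripper_width: 0.702
finger_force: 0.0
```

{"api": "arm_command", "payload": {
  "deltas": [
    [[-36,-16,0],[0,0,0],60],
    [[-36,-17,0],[0,0,0],60],
    [[-36,-17,0],[0,0,0],60],
    [[-36,-17,0],[0,0,0],60],
    [[-36,-17,0],[0,0,0],60]
  ]
}}

```text
t: 34.45
ee_pos: [0.5211, 0.0867, 0.1661]
tool_rot: [[-0.12, 0.993, 0.0], [0.993, 0.12, -0.0], [-0.0, 0.0, -1.0]]
ft_force: [1.0, -0.3, 0.5]
gripper_width: 0.701
finger_force: 0.0
```

{"api": "arm_command", "payload": {
  "deltas": [
    [[-36,-17,0],[0,0,0],60],
    [[-36,-17,0],[0,0,0],60],
    [[-36,-17,0],[0,0,0],60],
    [[-36,-17,0],[0,0,0],60],
    [[-36,-17,0],[0,0,0],60]
  ]
}}

```text
t: 34.95
ee_pos: [0.4583, -0.1023, 0.1662]
tool_rot: [[-0.12, 0.993, 0.0], [0.993, 0.12, -0.0], [-0.0, 0.0, -1.0]]
ft_force: [0.6, -0.1, 0.4]
gripper_width: 0.705
finger_force: 0.0
```

{"api": "arm_command", "payload": {
  "deltas": [
    [[-30,-13,0],[0,0,0],60],
    [[-12,-1,0],[0,0,0],60],
    [[0,0,0],[0,0,8.4],60],
    [[0,0,0],[0,0,8.4],60],
    [[0,0,0],[0,0,0],60]
  ]
}}

```text
t: 35.45
ee_pos: [0.4503, -0.144, 0.166]
tool_rot: [[0.176, 0.984, 0.0], [0.984, -0.176, 0.0], [0.0, -0.0, -1.0]]
ft_force: [0.1, -0.9, 0.3]
gripper_width: 0.701
finger_force: 0.0
```

```bash
cat > m.py <<'E'
from h import *
import sys
for c in('wrist','top','scene'):
    o=get_obs(); im=grab_frame(c); save(f'm{o["t"]:.1f}{c}.png',im)
    for n in sys.argv[1:]:
        print(c,n,[(round(r['conf'],2),w(c,r['location'],o).round(4).tolist()) for r in pinpoint(c,n)],[np.mean(onplane(c,np.argwhere(r['mask'])[:,::-1],.025,o),0).round(4).tolist() for r in outline_of(c,n)[:2] if r['mask'].sum()>3] if c=='wrist' else '')
print(o['ee_pos'],o['finger_force'],o['gripper_width'])
E
python3 m.py coupler nozzle piping_tray clock
```

```text
wrist coupler [(0.87, [0.4526, -0.1431, 0.0053])] [[0.4533, -0.1404, 0.025]]
wrist nozzle [(0.66, [0.4544, 0.0016, 0.0071])] [[0.4596, -0.0006, 0.025]]
wrist piping_tray [] [[0.5557, -0.2674, 0.025]]
wrist clock [] []
top coupler [] 
top nozzle [(0.58, [0.4597, 0.0041, 0.0061])] 
top piping_tray [(0.78, [0.5529, -0.3114, -0.0016]), (0.47, [0.5424, 0.3322, 0.0018])] 
top clock [(0.56, [0.5937, 0.3003, 0.0079])] 
scene coupler [(0.65, [0.4524, -0.1408, 0.0069])] 
scene nozzle [(0.38, [0.4604, 0.0007, 0.0105]), (0.24, [0.4939, 0.3257, 0.0006])] 
scene piping_tray [(0.78, [0.5525, -0.3136, 0.0021])] 
scene clock [(0.9, [0.5903, 0.2932, 0.0055])] 
[ 0.45005809 -0.14425536  0.16605703] 0.0 0.7048397192552827
```

Coupler (0.4525, −0.142), clock standing upright, measurements agree. Grip the coupler low.

{"api": "arm_command", "payload": {
  "deltas": [
    [[2.5,2,30],[0,0,0],55],
    [[0,0,40],[0,0,0],50],
    [[0,0,40],[0,0,0],50],
    [[0,0,40],[0,0,0],50],
    [[0,0,20],[0,0,0],50]
  ],
  "squeeze": 20
}}

```text
t: 36.9
ee_pos: [0.4513, -0.1416, -0.0065]
tool_rot: [[0.173, 0.985, -0.003], [0.985, -0.173, 0.001], [0.001, -0.003, -1.0]]
ft_force: [1.0, -0.0, -0.4]
gripper_width: 0.583
finger_force: 0.0
```

{"api": "arm_command", "payload": {
  "deltas": [
    [[0,0,8],[0,0,0],45],
    [[0,0,2],[0,0,0],42],
    [[0,0,0],[0,0,0],40]
  ]
}}

```text
t: 37.2
ee_pos: [0.4529, -0.1423, -0.0133]
tool_rot: [[0.173, 0.985, 0.001], [0.985, -0.173, -0.0], [-0.0, 0.001, -1.0]]
ft_force: [0.6, -0.2, -0.3]
gripper_width: 0.467
finger_force: 0.0
```

{"api": "arm_command", "payload": {
  "deltas": [
    [[0,0,0],[0,0,0],34],
    [[0,0,0],[0,0,0],30],
    [[0,0,0],[0,0,0],24],
    [[0,0,0],[0,0,0],20],
    [[0,0,0],[0,0,0],20]
  ]
}}

```text
t: 37.7
ee_pos: [0.453, -0.1424, -0.0131]
tool_rot: [[0.173, 0.985, 0.001], [0.985, -0.173, -0.001], [-0.0, 0.002, -1.0]]
ft_force: [-1.1, 1.4, 10.6]
gripper_width: 0.292
finger_force: 19.3
```

{"api": "arm_command", "payload": {
  "deltas": [
    [[0,0,-4],[0,0,0],20],
    [[0,0,-16],[0,0,0],20],
    [[0,0,-25],[0,0,0],20],
    [[0,0,-15],[0,0,0],20],
    [[0,0,0],[0,0,0],20]
  ]
}}

```text
t: 38.2
ee_pos: [0.4535, -0.1426, 0.0481]
tool_rot: [[0.173, 0.985, 0.003], [0.985, -0.173, -0.001], [-0.001, 0.003, -1.0]]
ft_force: [0.5, 0.9, 0.4]
gripper_width: 0.291
finger_force: 19.8
```

```bash
python3 m.py coupler piping_tray
```

```text
wrist coupler [(0.9, [0.455, -0.1412, 0.0706])] [[0.4495, -0.171, 0.025]]
wrist piping_tray [] [[0.4592, -0.009, 0.025], [0.5677, -0.2457, 0.025]]
top coupler [] 
top piping_tray [(0.94, [0.5541, -0.3089, -0.0036])] 
scene coupler [(0.6, [0.4525, -0.1414, 0.0658])] 
scene piping_tray [(0.81, [0.5542, -0.3141, 0.0044]), (0.68, [0.4422, 0.1343, 0.0098])] 
[ 0.45216496 -0.14201478  0.04555957] 19.755671258153598 0.2863224326140743
```

The coupler is held. Carry it to the larger compartment.

{"api": "arm_command", "payload": {
  "deltas": [
    [[-15,10,0],[0,0,0],20],
    [[-30,21,0],[0,0,0],20],
    [[-35,25,0],[0,0,0],20],
    [[-35,25,0],[0,0,0],20],
    [[-35,25,0],[0,0,0],20]
  ]
}}

```text
t: 39.25
ee_pos: [0.5317, -0.3108, 0.0461]
tool_rot: [[0.173, 0.985, 0.0], [0.985, -0.173, -0.0], [-0.0, 0.0, -1.0]]
ft_force: [0.5, 0.5, -0.1]
gripper_width: 0.29
finger_force: 19.8
```

{"api": "arm_command", "payload": {
  "deltas": [
    [[-22,15,0],[0,0,0],20],
    [[-10,7,0],[0,0,0],20],
    [[0,0,0],[0,0,0],20],
    [[0,0,0],[0,0,0],20]
  ]
}}

```text
t: 39.65
ee_pos: [0.5465, -0.3428, 0.0457]
tool_rot: [[0.173, 0.985, -0.001], [0.985, -0.173, 0.001], [0.001, -0.001, -1.0]]
ft_force: [0.1, 1.4, -0.4]
gripper_width: 0.293
finger_force: 19.8
```

```bash
python3 m.py coupler piping_tray
```

```text
wrist coupler [(0.89, [0.5466, -0.3419, 0.0666])] [[0.5422, -0.3697, 0.025]]
wrist piping_tray [(0.77, [0.5505, -0.315, 0.0032])] [[0.5524, -0.2925, 0.025]]
top coupler [] 
top piping_tray [(0.63, [0.5511, -0.3121, -0.0015]), (0.33, [0.5787, 0.3872, 0.0065])] 
scene coupler [(0.37, [0.5472, -0.3426, 0.0648])] 
scene piping_tray [(0.79, [0.5517, -0.312, 0.0035]), (0.3, [0.4596, 0.0007, 0.0051])] 
[ 0.54711008 -0.3431562   0.04621552] 19.7563009602527 0.29254814007692465
```

{"api": "arm_command", "payload": {
  "deltas": [
    [[0,0,20],[0,0,0],20],
    [[0,0,25],[0,0,0],20],
    [[0,0,12],[0,0,0],20],
    [[0,0,4],[0,0,0],20],
    [[0,0,0],[0,0,0],20]
  ]
}}

```text
t: 40.7
ee_pos: [0.5471, -0.3435, -0.015]
tool_rot: [[0.173, 0.985, -0.0], [0.985, -0.173, 0.0], [0.0, -0.0, -1.0]]
ft_force: [0.6, -0.1, 0.3]
gripper_width: 0.283
finger_force: 19.8
```

{"api": "arm_command", "payload": {
  "deltas": [
    [[0,0,1],[0,0,0],20],
    [[0,0,0],[0,0,0],20]
  ]
}}

```text
t: 40.9
ee_pos: [0.5476, -0.3438, -0.0151]
tool_rot: [[0.173, 0.985, 0.001], [0.985, -0.173, -0.001], [-0.001, 0.001, -1.0]]
ft_force: [0.0, -0.2, -0.4]
gripper_width: 0.29
finger_force: 19.8
```

{"api": "arm_command", "payload": {
  "deltas": [
    [[0,0,0.8],[0,0,0],20],
    [[0,0,0],[0,0,0],20]
  ]
}}

```text
t: 41.1
ee_pos: [0.5472, -0.3436, -0.0164]
tool_rot: [[0.173, 0.985, 0.0], [0.985, -0.173, -0.0], [-0.0, 0.0, -1.0]]
ft_force: [-0.2, -0.0, 0.9]
gripper_width: 0.293
finger_force: 19.8
```

{"api": "arm_command", "payload": {
  "deltas": [
    [[0,0,0.8],[0,0,0],20],
    [[0,0,0],[0,0,0],20]
  ]
}}

```text
t: 41.3
ee_pos: [0.5471, -0.3435, -0.0175]
tool_rot: [[0.173, 0.985, -0.0], [0.985, -0.173, 0.0], [0.0, -0.0, -1.0]]
ft_force: [-0.7, 0.3, 0.0]
gripper_width: 0.289
finger_force: 19.8
```

{"api": "arm_command", "payload": {
  "deltas": [
    [[0,0,0.7],[0,0,0],20],
    [[0,0,0],[0,0,0],20]
  ]
}}

```text
t: 41.5
ee_pos: [0.5472, -0.3435, -0.0179]
tool_rot: [[0.173, 0.985, 0.0], [0.985, -0.173, -0.0], [-0.0, 0.0, -1.0]]
ft_force: [-1.1, 0.4, 4.8]
gripper_width: 0.292
finger_force: 20.3
```

{"api": "arm_command", "payload": {
  "deltas": [
    [[0,0,0.6],[0,0,0],20],
    [[0,0,0],[0,0,0],20]
  ]
}}

```text
t: 41.7
ee_pos: [0.5472, -0.3436, -0.018]
tool_rot: [[0.173, 0.985, 0.0], [0.985, -0.173, -0.0], [-0.0, 0.0, -1.0]]
ft_force: [-2.9, 1.5, 12.4]
gripper_width: 0.287
finger_force: 21.3
```

{"api": "arm_command", "payload": {
  "deltas": [
    [[0,0,-1],[0,0,0],24],
    [[0,0,0],[0,0,0],36],
    [[0,0,0],[0,0,0],45],
    [[0,0,0],[0,0,0],45],
    [[0,0,-15],[0,0,0],45]
  ]
}}

```text
t: 42.2
ee_pos: [0.546, -0.3427, -0.004]
tool_rot: [[0.173, 0.985, -0.003], [0.985, -0.173, 0.002], [0.001, -0.003, -1.0]]
ft_force: [0.7, -0.0, 1.1]
gripper_width: 0.529
finger_force: 0.0
```

{"api": "arm_command", "payload": {
  "deltas": [
    [[0,0,-40],[0,0,0],45],
    [[0,0,-45],[0,0,0],50],
    [[0,0,-45],[0,0,0],60],
    [[0,0,-30],[0,0,0],60],
    [[20,-9,0],[0,0,0],60]
  ]
}}

```text
t: 42.7
ee_pos: [0.5442, -0.3254, 0.1631]
tool_rot: [[0.174, 0.985, 0.008], [0.985, -0.174, -0.006], [-0.005, 0.009, -1.0]]
ft_force: [0.7, -0.4, 0.6]
gripper_width: 0.699
finger_force: 0.0
```

{"api": "arm_command", "payload": {
  "deltas": [
    [[36,-16,0],[0,0,0],60],
    [[38,-17,0],[0,0,0],60],
    [[38,-17,0],[0,0,0],60],
    [[38,-17,0],[0,0,0],60],
    [[38,-17,0],[0,0,0],60]
  ]
}}

```text
t: 43.2
ee_pos: [0.4908, -0.1211, 0.1582]
tool_rot: [[0.173, 0.985, 0.001], [0.985, -0.173, -0.0], [-0.0, 0.001, -1.0]]
ft_force: [1.2, 1.6, 0.0]
gripper_width: 0.701
finger_force: 0.0
```

{"api": "arm_command", "payload": {
  "deltas": [
    [[38,-17,0],[0,0,0],60],
    [[38,-17,0],[0,0,0],60],
    [[28,-13,0],[0,0,0],60],
    [[12,-7,0],[0,0,0],60],
    [[0,0,0],[0,0,0],60]
  ]
}}

```text
t: 43.7
ee_pos: [0.4579, 0.0021, 0.1579]
tool_rot: [[0.171, 0.985, 0.001], [0.985, -0.171, -0.0], [0.0, 0.001, -1.0]]
ft_force: [-0.5, 0.0, -0.8]
gripper_width: 0.702
finger_force: 0.0
```

```bash
python3 m.py nozzle coupler clock glass; python3 -c "
from h import *
go(.458,.0015,-.01)"
```

```text
wrist nozzle [(0.66, [0.454, 0.0029, 0.008])] [[0.4606, 0.0056, 0.025]]
wrist coupler [] []
wrist clock [] []
wrist glass [(0.6, [0.4438, 0.1304, 0.0085])] [[0.4353, 0.1442, 0.025], [0.4602, 0.0053, 0.025]]
top nozzle [] 
top coupler [(0.55, [0.5465, -0.3455, 0.0059])] 
top clock [(0.49, [0.5916, 0.2987, 0.0038])] 
top glass [(0.53, [0.4496, 0.1344, 0.0069])] 
scene nozzle [(0.41, [0.4593, 0.0031, 0.0072])] 
scene coupler [(0.41, [0.5479, -0.3454, 0.0033])] 
scene clock [(0.92, [0.5933, 0.2973, 0.0021])] 
scene glass [(0.67, [0.4432, 0.1346, 0.0081])] 
[0.45831639 0.00093198 0.15715895] 0.0 0.703903102111714
t 44.6 delta tool mm [  0.4  -0.3 167.2] yaw now 80.1 tool z turn None
```

{"api": "arm_command", "payload": {
  "deltas": [
    [[1.5,0,30],[0,0,0],50],
    [[0,0,40],[0,0,0],45],
    [[0,0,40],[0,0,0],45],
    [[0,0,35],[0,0,0],45],
    [[0,0,18],[0,0,0],40]
  ],
  "squeeze": 20
}}

```text
t: 45.15
ee_pos: [0.4575, 0.0026, -0.0082]
tool_rot: [[0.173, 0.985, -0.002], [0.985, -0.173, 0.0], [-0.0, -0.003, -1.0]]
ft_force: [0.3, 0.6, 0.8]
gripper_width: 0.469
finger_force: 0.0
```

{"api": "arm_command", "payload": {
  "deltas": [
    [[0,0,6],[0,0,0],40],
    [[0,0,2.5],[0,0,0],36],
    [[0,0,0],[0,0,0],34]
  ]
}}

```text
t: 45.45
ee_pos: [0.459, 0.0025, -0.0138]
tool_rot: [[0.173, 0.985, 0.001], [0.985, -0.173, -0.0], [0.0, 0.001, -1.0]]
ft_force: [-0.2, -0.5, 0.5]
gripper_width: 0.397
finger_force: 0.0
```

{"api": "arm_command", "payload": {
  "deltas": [
    [[0,0,0],[0,0,0],28],
    [[0,0,0],[0,0,0],22],
    [[0,0,0],[0,0,0],17],
    [[0,0,0],[0,0,0],12],
    [[0,0,0],[0,0,0],12]
  ]
}}

```text
t: 45.95
ee_pos: [0.4591, 0.0024, -0.0137]
tool_rot: [[0.173, 0.985, 0.001], [0.985, -0.173, -0.0], [0.0, 0.001, -1.0]]
ft_force: [-0.3, -0.3, 10.5]
gripper_width: 0.203
finger_force: 19.8
```

{"api": "arm_command", "payload": {
  "deltas": [
    [[0,0,-4],[0,0,0],12],
    [[0,0,-16],[0,0,0],12],
    [[0,0,-25],[0,0,0],12],
    [[0,0,-15],[0,0,0],12],
    [[-17,10,0],[0,0,0],12]
  ]
}}

```text
t: 46.45
ee_pos: [0.4655, -0.0151, 0.0477]
tool_rot: [[0.171, 0.985, 0.002], [0.985, -0.171, -0.0], [0.0, 0.002, -1.0]]
ft_force: [0.9, 0.9, -0.2]
gripper_width: 0.201
finger_force: 19.3
```

{"api": "arm_command", "payload": {
  "deltas": [
    [[-30,18,0],[0,0,0],12],
    [[-35,21,0],[0,0,0],12],
    [[-35,21,0],[0,0,0],12],
    [[-35,21,0],[0,0,0],12],
    [[-35,21,0],[0,0,0],12]
  ]
}}

```text
t: 46.95
ee_pos: [0.5368, -0.2027, 0.0461]
tool_rot: [[0.173, 0.985, 0.0], [0.985, -0.173, 0.0], [0.0, 0.0, -1.0]]
ft_force: [-0.2, 0.9, 0.3]
gripper_width: 0.199
finger_force: 19.3
```

{"api": "arm_command", "payload": {
  "deltas": [
    [[-33,19,0],[0,0,0],12],
    [[-18,10,0],[0,0,0],12],
    [[-9,5,0],[0,0,0],12],
    [[0,0,0],[0,0,0],12],
    [[0,0,0],[0,0,0],12]
  ]
}}

```text
t: 47.45
ee_pos: [0.5591, -0.2649, 0.0456]
tool_rot: [[0.172, 0.985, -0.001], [0.985, -0.172, 0.001], [0.001, -0.001, -1.0]]
ft_force: [0.8, 0.3, 0.0]
gripper_width: 0.198
finger_force: 19.3
```

```bash
python3 m.py nozzle piping_tray coupler; python3 -c "
from h import *
go(.5605,-.266,-.018)"; ls pics | tail -4
```

```text
wrist nozzle [(0.6, [0.5547, -0.266, 0.0686])] [[0.5548, -0.2949, 0.025]]
wrist piping_tray [(0.83, [0.5499, -0.3135, 0.0022])] [[0.5565, -0.2662, 0.025]]
wrist coupler [(0.93, [0.5467, -0.3417, -0.0])] [[0.5494, -0.3356, 0.025]]
top nozzle [] 
top piping_tray [(0.74, [0.5532, -0.3113, -0.0008])] 
top coupler [(0.43, [0.5908, 0.2961, 0.0038])] 
scene nozzle [(0.16, [0.5556, -0.3118, 0.0009])] 
scene piping_tray [(0.89, [0.5529, -0.315, 0.0029])] 
scene coupler [(0.5, [0.5437, -0.346, 0.0021])] 
[ 0.55968711 -0.26588775  0.04569508] 19.349418248552865 0.19617200783968988
t 48.2 delta tool mm [ 0.2  0.8 63.7] yaw now 80.0 tool z turn None
w9scene.png
w9top.png
w9wrist.png
zoom.png
```

{"api": "arm_command", "payload": {
  "deltas": [
    [[0,1,20],[0,0,0],12],
    [[0,0,25],[0,0,0],12],
    [[0,0,12],[0,0,0],12],
    [[0,0,4],[0,0,0],12],
    [[0,0,0],[0,0,0],12]
  ]
}}

```text
t: 48.7
ee_pos: [0.5606, -0.2662, -0.0154]
tool_rot: [[0.173, 0.985, -0.0], [0.985, -0.173, 0.0], [0.0, -0.001, -1.0]]
ft_force: [0.3, 0.6, 1.1]
gripper_width: 0.198
finger_force: 19.4
```

{"api": "arm_command", "payload": {
  "deltas": [
    [[0,0,1.5],[0,0,0],12],
    [[0,0,0],[0,0,0],12]
  ]
}}

```text
t: 48.9
ee_pos: [0.5611, -0.2664, -0.0161]
tool_rot: [[0.173, 0.985, 0.001], [0.985, -0.173, -0.001], [-0.0, 0.001, -1.0]]
ft_force: [-0.4, -0.1, -0.5]
gripper_width: 0.197
finger_force: 19.4
```

{"api": "arm_command", "payload": {
  "deltas": [
    [[0,0,1],[0,0,0],12],
    [[0,0,0],[0,0,0],12]
  ]
}}

```text
t: 49.1
ee_pos: [0.5608, -0.2662, -0.0175]
tool_rot: [[0.173, 0.985, 0.0], [0.985, -0.173, -0.0], [-0.0, 0.0, -1.0]]
ft_force: [-0.3, -1.1, 0.1]
gripper_width: 0.2
finger_force: 19.3
```

{"api": "arm_command", "payload": {
  "deltas": [
    [[0,0,0.8],[0,0,0],12],
    [[0,0,0],[0,0,0],12]
  ]
}}

```text
t: 49.3
ee_pos: [0.5608, -0.2663, -0.0185]
tool_rot: [[0.173, 0.985, 0.0], [0.985, -0.173, -0.0], [-0.0, 0.0, -1.0]]
ft_force: [-0.1, -0.3, 1.6]
gripper_width: 0.201
finger_force: 19.7
```

{"api": "arm_command", "payload": {
  "deltas": [
    [[0,0,0.7],[0,0,0],12],
    [[0,0,0],[0,0,0],12]
  ]
}}

```text
t: 49.5
ee_pos: [0.5608, -0.2663, -0.0187]
tool_rot: [[0.173, 0.985, 0.0], [0.985, -0.173, -0.0], [-0.0, 0.001, -1.0]]
ft_force: [-2.6, 1.0, 11.4]
gripper_width: 0.195
finger_force: 21.2
```

{"api": "arm_command", "payload": {
  "deltas": [
    [[0,0,-0.8],[0,0,0],16],
    [[0,0,0],[0,0,0],24],
    [[0,0,0],[0,0,0],34],
    [[0,0,0],[0,0,0],45],
    [[0,0,0],[0,0,0],45]
  ]
}}

```text
t: 50.0
ee_pos: [0.5606, -0.2662, -0.0186]
tool_rot: [[0.173, 0.985, -0.0], [0.985, -0.173, 0.0], [0.0, -0.0, -1.0]]
ft_force: [0.6, 0.2, -0.1]
gripper_width: 0.523
finger_force: 0.0
```

{"api": "arm_command", "payload": {
  "deltas": [
    [[0,0,-15],[0,0,0],45],
    [[0,0,-40],[0,0,0],45],
    [[0,0,-45],[0,0,0],45],
    [[0,0,-45],[0,0,0],45],
    [[0,0,-20],[0,0,0],45]
  ]
}}

```text
t: 50.5
ee_pos: [0.562, -0.267, 0.1519]
tool_rot: [[0.173, 0.985, 0.005], [0.985, -0.173, -0.003], [-0.002, 0.005, -1.0]]
ft_force: [-0.1, 0.7, 0.2]
gripper_width: 0.53
finger_force: 0.0
```

{"api": "arm_command", "payload": {
  "deltas": [
    [[-20,0,0],[0,0,0],45],
    [[-30,0,0],[0,0,0],45],
    [[-20,0,0],[0,0,0],45],
    [[0,0,0],[0,0,0],45],
    [[0,0,0],[0,0,0],45]
  ]
}}

```text
t: 51.0
ee_pos: [0.548, -0.3355, 0.1459]
tool_rot: [[0.174, 0.985, -0.001], [0.985, -0.174, 0.001], [0.001, -0.001, -1.0]]
ft_force: [-0.3, -1.1, 0.2]
gripper_width: 0.529
finger_force: 0.0
```

```bash
python3 m.py nozzle coupler glass mug
python3 - <<'E'
from h import *
a=grab_frame('wrist');b=grab_frame('scene');c=grab_frame('top')
f=lambda i,s:cv2.resize(i,s,interpolation=cv2.INTER_CUBIC)
save('final.png',np.vstack([f(a[0:260,200:460],(400,300)) if 0 else np.hstack([f(a[0:280,:],(480,300)),f(c[170:245,170:250],(320,300))]),np.hstack([f(b[145:220,310:410],(400,300)),f(b[170:300,200:373],(400,300))])]))
E
```

```text
wrist nozzle [(0.54, [0.5573, -0.2639, 0.0055])] [[0.5614, -0.2662, 0.025], [0.5484, -0.3398, 0.025]]
wrist coupler [(0.85, [0.5473, -0.3431, 0.0002])] [[0.5484, -0.3398, 0.025], [0.5614, -0.2663, 0.025]]
wrist glass [] []
wrist mug [] []
top nozzle [(0.59, [0.5589, -0.2631, -0.0004])] 
top coupler [(0.61, [0.5575, -0.266, -0.0])] 
top glass [(0.74, [0.4455, 0.1373, 0.004])] 
top mug [] 
scene nozzle [(0.42, [0.4923, 0.3269, -0.0015]), (0.39, [0.5625, -0.2659, 0.0034]), (0.37, [0.578, 0.3864, 0.0031]), (0.3, [0.5919, 0.2966, 0.0036])] 
scene coupler [(0.37, [0.5486, -0.3439, 0.0024])] 
scene glass [(0.62, [0.4399, 0.1344, 0.0083]), (0.4, [0.5911, 0.2979, 0.0073])] 
scene mug [(0.92, [0.756, 0.0254, 0.0026])] 
[ 0.54859588 -0.33510055  0.14649393] 0.0 0.5265751668896299
```

View pics/final.png

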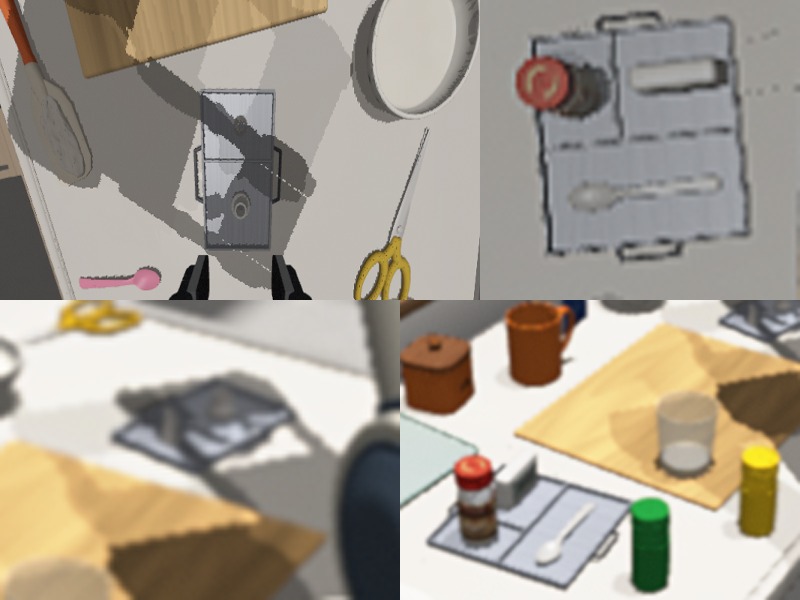

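The composite shows all five items in place. The spoon is flat, the jar and clock are upright, and the nozzle (240,122) and coupler (240,207) stand upright in their compartments. The glass and mug have not moved.

```bash
python3 -c "
from rig import *
print(sign_off())"
```

```text
the job is handed in; nothing more can be done
None
```

Both kits are made up and the job is handed in at about 52 s of the 128 s allowed: the last camera check showed all five items in their compartments in the order asked, with the glass and mug where they were.

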